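# Hang a bin bracket on a slotted upright and load its bin

## Robot

A 6-joint arm with a two-finger parallel gripper is mounted at the origin on the work surface. World frame = base frame: x ahead of the robot, y to its left, z up, the work surface at z = 0. Lengths are in mm, angles in rad, forces in N, time in s.
With the tool pointing down it reaches from about 400 to 925 mm from the base axis. Payload 12.5 kg.
Tool frame: the origin (TCP) lies midway between the tips of the shut fingers; the grasp point (between the pads) lies 19 mm behind it; z points along the fingers, y is the direction in which the jaws open and shut (so a half turn about z gives the same grasp; the last joint's range is limited). The gripper opens to 95 mm and grips with 3 to 60 N. Pads are 20 mm wide; open, the fingers measure 119 mm over their backs; the gripper's body (75 mm by 180 mm) begins 59 mm behind the grasp point.
Start: joints at [-1.378, 0.491, 1.559, -0, 1.092, -0.106], TCP at [184.007, -597.321, 178.361] pointing down, gripper open.
Joint ranges: [-3.1, 3.1], [-0.84, 2.19], [0.05, 2.79], [-1.13, 4.28], [0.06, 2.93], [-2.69, 2.69]. Speed limits (rad/s): [2.22, 2.22, 2.79, 3.14, 3.14, 3.14].

## Interface

Orientations are given as [roll, pitch, yaw] about the fixed x, y, z axes, in that order (R = Rz(yaw) Ry(pitch) Rx(roll)).
In Python, from cell import env gives the robot as it stands.
- The arm moves only by the tool arm_command, never from a script. Its argument "steps" is a list of rows, each an object of numbers: "dx", "dy", "dz": the shift along the tool's x, y, z as a fraction of full scale; "rx", "ry", "rz": the turn, a rotation vector about the tool's x, y, z as a fraction of full scale; "claw": the gripper command: -1 is fully open, 1 is shut, values between are in proportion. In form: [{"dx": .., "dy": .., "dz": .., "rx": .., "ry": .., "rz": .., "claw": ..}, ...]. A call has 1 to 10 rows; each row shifts and turns the pose as measured when the row begins, along the tool's axes as they then stand; what a row does not reach is not made up. Full scale, the value 1, is 0.8 m for a shift and 90 degrees for a turn. A row lasts 1/8 s, in which the tool goes at most 62.5 mm and 10.7 degrees, less where a joint would pass 70% of its speed; a pose out of reach is approached as far as the arm can. A call with a number of a shift or a turn outside -1 to 1 is refused whole. A call with a gripper value outside its range is refused whole. The fingers move at their own pace and stop on an object; the grip force is fixed at half the most. Time passes only in rows, so rows that do not move let the fingers close. It gives the time, the measured TCP pose, the force and the opening at its end, in the units of the state.
- env.state(): the state, without advancing time (a new reading comes with each control period).
- env.read_camera(name): name is "side" or "top"; returns (picture, depth): 384x512x3 uint8, red, green, blue; 384x512 float32, mm along the optical axis (not along the pixel's ray), 0 where there is no reading.
- env.get_calibration(name): a dict with "vfov" (degrees; the focal length in pixels is half the picture's height over the tangent of half this angle, whatever the lens; pixels are square), "cx", "cy" (the principal point, pixels), "xyz" and "attitude" of the camera in the world. Camera axes: x right, y up, looking along -z (the intrinsics and any distortion apply to the point x, -y, -z); pixel columns grow to the right and rows downward; lengths in mm; the calibration is good to about 2 mm. A picture is of the moment at which its call begins. get_calibration takes no time and is no camera call.
- env.job_done(): hands the job in, once; it reports no verdict.
The state is a dict: "t": time; "joints": joint angles; "qvel": joint speeds; "tau": joint torques, N m; "eef_pos": TCP position; "tcp_rot": TCP orientation; "ft_force": force on the tool from outside, world axes, zero at the start; "moment": the same for the moment, N m; "opening": opening from 0.0 (shut) to 1.0 (fully open).
Only numpy, scipy, OpenCV 4.12 (cv2) and the standard library are available. Lean on these libraries where they do the work, as an engineer would, in place of code of your own. Each camera call takes 0.05 s, during which the arm holds its last target.

## Task

Hook the yellow bracket into the two slots of the upright just below its red catch and press it down until the catch snaps out over its top bar. Then set the blue bin upright on the locked bracket's arm, in line with it and centred across it, low open front facing away from the upright, and slide it fully back against the bracket's plate. Let go of everything, and leave the red bin, the spray can and the wrench where they are.

Things in the scene. Friction and masses are not known exactly. Their poses are not given: they have to be found in the camera images.
- upright: Fixed slick grey slotted post, 60 wide, 285 mm tall, on a blue base 130 x 130 x 10 mm (45 mm of it before the face). Origin: on the table directly below the middle of the front face. z up; x points into the post: its front face is the plane x = 0 and looks along -x. A middle column of slots 14 mm wide, 38 mm tall, pitch 60 mm, goes through 5 mm sheet, hollow behind.
- slot_low (a point): Centre of the lower of the bracket's two slots, on the front face, 159 mm above the table (the slot spans 140 to 178 mm).
- slot_high (a point): Centre of the upper of the bracket's two slots, 219 mm above the table (200 to 238 mm). The catch only works for this pair.
- upright_home (a point): Point on the middle line of the upright's front face, 175 mm above the table, with the upright's axes; bracket_back coincides with it (axes too) when the bracket is locked, but for play of 2 to 3 mm and 2 degrees of forward nod.
- catch_nose (a point): Foremost point of the red catch, a free-running sprung roller 12 mm in diameter and 22 mm long (lying along the upright's y) that stands 7 mm out of the front face, its axis 248 mm above the table, just above the upper slot.
- catch (a joint): Travel of the red catch into the post in m: 0 = sprung out, at most 0.008; spring 14 N at 0, plus 0.8 N per mm. The bracket's top bar starts above it and must snap past below it: hooked but unpressed, the bracket hangs on it about 14 mm above home and stays there when let go; pressing it past takes about 8 to 15 N downwards on the arm near the plate, then the catch springs back to 0.
- bracket: Loose yellow bracket, about 0.32 kg, standing on its arm on the table. Origin: on the underside; z up, x towards the hooks. Arm: 40 wide, 24 high, x = -90 to 60 mm. Back plate: 50 wide, 8 thick, 106 high, x = 60 to 68 mm, rising from the arm's rear end, hooks on its rear. Locked: plate flush on the post, underside 110 mm above the table; the top of the arm may be pressed.
- hook_low (a point): Foot of the lower hook's lug (x = 78.5, z = 8 mm in the bracket). Each hook is steel, 8 mm wide: a neck 10 mm high reaches back from the plate to x = 83 mm, the lug (x = 75 to 82) hangs 22 mm below it. Necks at z = 30 to 40 and 90 to 100 mm.
- hook_high (a point): Foot of the upper hook's lug (x = 78.5, z = 68 mm in the bracket). The hooks go level into the slots with the bracket 22 to 28 mm above home (aim 25) until the plate touches the front face, then down; locked, the necks rest on the slots' lower ends.
- bracket_bar (a point): Centre of the bracket's steel top bar (6 mm round, 46 mm along y, on a leg at either end, over the plate; x = 64, z = 130 mm in the bracket). Between bar and plate is an open window in which the catch sits at first.
- bracket_arm (a point): Middle of the bracket's arm (x = -15, y = 0, z = 12 mm in the bracket's frame, with its axes): grasp it here from above across its 40 mm width.
- bracket_back (a point): Middle of the back plate's rear face (x = 68, y = 0, z = 65 mm in the bracket's frame, with its axes).
- bracket_stop (a point): Where the arm's top meets the back plate's front (x = 60, y = 0, z = 24 mm in the bracket's frame, with its axes). bin_blue_rear must come to it.
- bin_blue: Blue open-topped parts bin, 110 long (x), 56 wide (y), 55 mm high, walls 3 mm, about 0.2 kg. Origin: centre of the underside. x points to its full-height rear wall; the front (-x) is only 24 mm high and carries a blank white label. The side walls are full height from x = -25 to 55 mm.
- bin_blue_mid (a point): Centre of the blue bin, half-way up (27.5 mm above its underside); grasp here from above across its 56 mm width. The axes are the bin's.
- bin_blue_rear (a point): Middle of the lower edge of the blue bin's rear wall (x = 55 mm, on the underside). The axes are the bin's.
- bin_red_mid (a point): Centre of a red bin of the same shape and size as the blue one; to be left alone. The two may swap places.
- bin_red: The red bin; origin at the centre of its underside.
- spray: Green-labelled spray can, 56 mm in diameter, 150 mm tall, origin at the centre of its foot; leave it standing.
- wrench: Steel wrench 180 mm long lying on the table, origin on its underside; leave it.
Not all that is in view belongs to the job. Of the things shaped like the bin_blue, the blue one is meant.

How it is judged (in metres and radians):
On the way, in this order (a step that is already met when the one before it is completed fails the run):
1. both hooks of the bracket are through the two slots below the catch and behind the sheet, the plate against the post (6 mm), the bracket 7 to 21 mm above home, not yet locked (x of bracket_back in the frame of upright_home between -0.006 and 0.006 m and y of bracket_back in the frame of upright_home between -0.006 and 0.006 m and z of bracket_back in the frame of upright_home between 0.007 and 0.0215 m and angle between the x axis of bracket and the x axis of upright, either way round below 0.15 rad and angle between bracket's own z axis and vertical below 0.15 rad), for 0.1 s.
2. the bracket is locked: pressed down to within 5 mm of home, plate against the post, catch sprung out again (x of bracket_back in the frame of upright_home between -0.006 and 0.006 m and y of bracket_back in the frame of upright_home between -0.006 and 0.006 m and z of bracket_back in the frame of upright_home between -0.005 and 0.005 m and angle between the x axis of bracket and the x axis of upright, either way round below 0.15 rad and angle between bracket's own z axis and vertical below 0.15 rad and value of joint catch below 0.003 m), for 0.3 s.
3. the blue bin stands by itself on the locked bracket's arm, rear wall towards the post, not held (all of step 2 and z of bin_blue_rear in the frame of bracket_stop between -0.005 and 0.006 m and y of bin_blue_rear in the frame of bracket_stop between -0.014 and 0.014 m and x of bin_blue_rear in the frame of bracket_stop between -0.075 and 0.006 m and angle between bin_blue_mid's own z axis and vertical below 0.15 rad and angle between the x axis of bin_blue_mid and the x axis of bracket, either way round below 0.3 rad and contact force between bin_blue and bracket above 0.5 N and contact force between bin_blue and the fingers below 0.2 N), for 0.1 s.
At the end, for the whole second after the job is handed in: Bracket locked below the catch: within 6 mm of home (5 mm in height), tilt and turn under 0.15 rad, catch out. Blue bin upright on its arm, rear wall within 7 mm of the plate, 14 mm of the middle line, 0.2 rad of straight. All at rest, nothing touched (all of step 2 and distance between bin_blue_rear and bracket_stop below 0.0165 m and x of bin_blue_rear in the frame of bracket_stop between -0.007 and 0.006 m and y of bin_blue_rear in the frame of bracket_stop between -0.014 and 0.014 m and z of bin_blue_rear in the frame of bracket_stop between -0.005 and 0.006 m and angle between bin_blue_mid's own z axis and vertical below 0.15 rad and angle between the x axis of bin_blue_mid and the x axis of bracket, either way round below 0.2 rad and linear speed of each of bin_blue, bracket below 0.02 m/s and contact force between the fingers and anything else below 0.3 N).
It fails at once if the red bin is moved more than 25 mm (distance of bin_red from where it was at the start of the episode above 0.025 m).
It fails at once if the spray can is moved more than 25 mm or tipped (distance of spray from where it was at the start of the episode above 0.025 m or angle between spray's own z axis and vertical above 0.5 rad).
It fails at once if the wrench is moved more than 25 mm (distance of wrench from where it was at the start of the episode above 0.025 m).
It fails at once if the blue bin is tipped by more than 60 degrees (angle between bin_blue_mid's own z axis and vertical above 1.05 rad).
It also fails if it takes over 72 s, if anything falls off the work surface, if the arm or the gripper's body presses on something with over 40 N, if the wrist force passes 120 N, or if a joint passes its speed limit or range.

## Working session

There is one attempt and no reset: what is moved stays moved. The work goes in short steps, Python scripts to look and compute and a tool call to move; the robot and the scene stay as the last step left them, time stands still between calls to the robot, and variables do not carry over. Pictures are saved under pics/ and viewed, and the job is handed in when it is done.

Besides the shell and the picture viewer there is one more tool, called after "Request:" as name([rows], argument=value, ...), one row to a line, values as JSON. arm_command: Moves the arm, as the interface text tells. Its arguments: {"type":"object","properties":{"steps":{"type":"array","items":{"type":"object","properties":{"dx":{"type":"number"},"dy":{"type":"number"},"dz":{"type":"number"},"rx":{"type":"number"},"ry":{"type":"number"},"rz":{"type":"number"},"claw":{"type":"number"}}}}},"required":["steps"]}

```bash
ls; mkdir -p pics; python3 - <<'E'
from cell import env
import cv2,numpy as np
print(env.state())
for n in ("side","top"):
    print(n,env.get_calibration(n))
    p,d=env.read_camera(n)
    cv2.imwrite(f"pics/{n}0.png",cv2.cvtColor(p,cv2.COLOR_RGB2BGR)); np.savez(f"{n}0.npz",p=p,d=d)
E
```

```text
pics
{'t': 0.0, 'joints': array([-1.37761141e+00,  4.91550393e-01,  1.55946172e+00,  1.77263127e-05,
        1.09169676e+00, -1.05605870e-01]), 'qvel': array([ 1.07762115e-03,  4.13866110e-04,  1.40980460e-04, -9.35510652e-04,
       -4.37523724e-04,  8.80911041e-05]), 'tau': array([-6.61119229e-04, -6.12654161e+01, -2.58187437e+01,  6.92532677e-02,
        4.81939595e-02, -6.51716505e-05]), 'eef_pos': array([ 183.94502645, -597.01574738,  177.76324197]), 'tcp_rot': array([-3.14048431e+00, -1.33293900e-04,  2.98782536e-01]), 'ft_force': array([0.77162247, 0.28608735, 0.21772317]), 'moment': array([-0.01109478, -0.0149532 ,  0.01936574]), 'opening': 0.9960106728483878}
side {'vfov': 57.970459539181384, 'cx': 255.7347254101648, 'cy': 189.7330410957638, 'xyz': array([ 396.15416208, 1022.25927824,  768.12835049]), 'attitude': array([ 1.01879689, -0.00856795, -2.96858911])}
top {'vfov': 51.31112012348829, 'cx': 255.20077054700945, 'cy': 195.93085236009546, 'xyz': array([ 404.47143892,   72.6732591 , 1134.78227745]), 'attitude': array([ 0.14230312, -0.00940319, -1.54311334])}
```

View pics/side0.png

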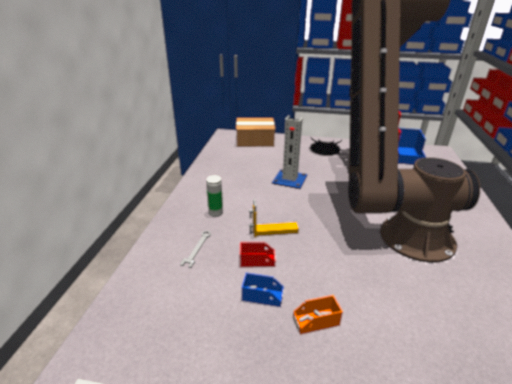

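View pics/top0.png

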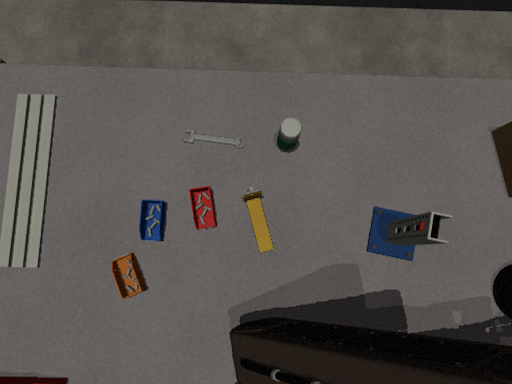

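```bash
cat > h.py <<'E'
import numpy as np,cv2
from scipy.spatial.transform import Rotation as R
from cell import env
def cal(n):
    c=env.get_calibration(n); f=192/np.tan(np.radians(c['vfov'])/2)
    return f,c['cx'],c['cy'],np.array(c['xyz']),R.from_euler('xyz',c['attitude']).as_matrix()
def cloud(n,d):
    f,cx,cy,t,M=cal(n); v,u=np.mgrid[0:384,0:512]
    P=np.stack([(u-cx)/f*d,-(v-cy)/f*d,-d],-1)@M.T+t
    P[d<=0]=np.nan; return P
def ray(n,u,v,z):
    f,cx,cy,t,M=cal(n); r=M@np.array([(u-cx)/f,-(v-cy)/f,-1]); return t+r*(z-t[2])/r[2]
def proj(n,P):
    f,cx,cy,t,M=cal(n); q=(np.atleast_2d(P)-t)@M; return np.stack([cx+f*q[:,0]/-q[:,2],cy-f*q[:,1]/-q[:,2]],1)
def hsv(p): return cv2.cvtColor(p,cv2.COLOR_RGB2HSV)
def save(name,p,s=1,box=None):
    if box: p=p[box[1]:box[3],box[0]:box[2]]
    cv2.imwrite('pics/'+name,cv2.resize(cv2.cvtColor(p,cv2.COLOR_RGB2BGR),None,fx=s,fy=s,interpolation=cv2.INTER_NEAREST))
def look(tag):
    o={}
    for n in("side","top"):
        p,d=env.read_camera(n); o[n]=(p,d,cloud(n,d)); np.savez(f"{n}{tag}.npz",p=p,d=d)
    return o
def load(tag):
    o={}
    for n in("side","top"):
        z=np.load(f"{n}{tag}.npz"); o[n]=(z['p'],z['d'],cloud(n,z['d']))
    return o
E
python3 - <<'E'
from h import *
np.set_printoptions(precision=1,suppress=True)
o=load(0)
for n in o:
    p,d,P=o[n]; H=hsv(p)
    ok=(P[...,0]>100)&(P[...,0]<950)&(abs(P[...,1])<750)&(P[...,2]<350)&(P[...,2]>-20)
    t=P[280:300,150:200] if n=='side' else P[300:340,30:100]
    print(n,'table z',np.nanmedian(t[...,2]))
    for c,(a,b) in dict(blue=(105,130),yellow=(18,32),green=(45,85),red=(0,6),orange=(8,16)).items():
        m=((H[...,0]>=a)&(H[...,0]<=b)&(H[...,1]>120)&(H[...,2]>40)&ok).astype(np.uint8)
        k,l,s,ce=cv2.connectedComponentsWithStats(m)
        for i in range(1,k):
            if s[i,4]>25:
                q=P[l==i]; print(c,s[i],q.min(0),q.max(0),np.median(q,0))
save('side0z.png',o['side'][0],4,(170,105,350,240)); save('top0z.png',o['top'][0],3,(110,110,290,305)); save('top0u.png',o['top'][0],6,(350,190,470,275))
E
```

```text
side table z -0.7464064190784256
blue [273 171  33  17 238] [ 405.4 -377.3    3.6] [ 539.9 -245.6   15.9] [ 465.7 -291.     9.4]
blue [242 274  41  32 958] [433.7 321.9  -1.6] [540.9 382.1  56.2] [490.2 353.9  25.5]
yellow [254 212  44  25 502] [412.2  16.6  -0. ] [557.9 103.9 107. ] [492.1  64.9  22.3]
green [209 193  12  17 185] [701.4  -7.9  31.6] [742.6  14.4 101.4] [719.1   7.1  67.2]
red [240 242  35  25 703] [470.8 175.5  -0.2] [582.4 252.1  56.8] [528.8 232.2  27.4]
orange [236 126  39  20 683] [ 588.4 -697.3    3.6] [ 785.3 -618.   103.9] [ 685.  -645.9   64. ]
orange [ 294  295   49   39 1211] [276.2 361.9  -0.6] [395.8 457.4  56.1] [332.8 403.8  25.7]
top table z -1.0600164391973976
blue [139 200  24  41 527] [433.1 320.5  -4.8] [540.8 378.3  58.6] [483.9 353.8   4. ]
blue [ 367  207   48   54 1183] [ 398.  -382.7   -0.5] [ 544.5 -250.4  186.7] [ 459.6 -299.8    9.9]
yellow [243 192  31  61 845] [408.5  13.6  -5.5] [563.6 101.4 109. ] [490.5  55.1  23.6]
red [189 186  28  44 644] [467.9 173.5  -5.4] [583.7 256.7  61.5] [524.7 214.5   3.9]
red [419 221   5  10  41] [ 465.9 -331.1  170.4] [ 485.8 -298.2  256.9] [ 476.5 -302.6  251.3]
orange [112 253  35  47 833] [269.3 358.7  -5.7] [395.9 460.3  60.3] [336.2 414.7  11.7]
```

View pics/side0z.png

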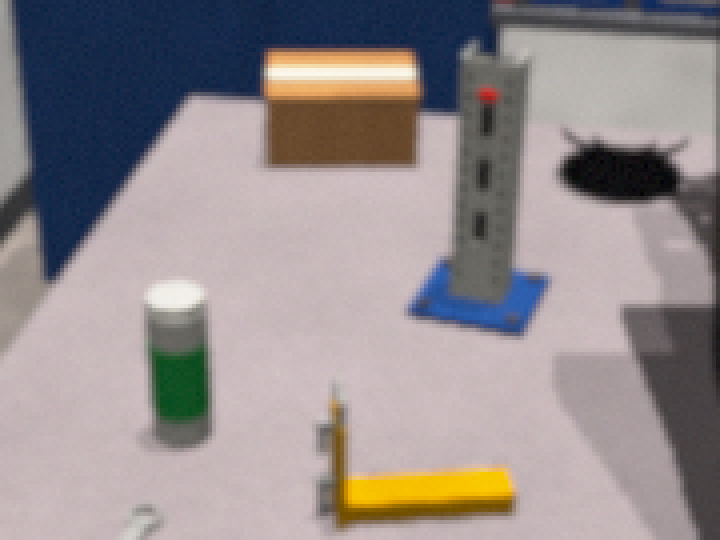

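View pics/top0z.png

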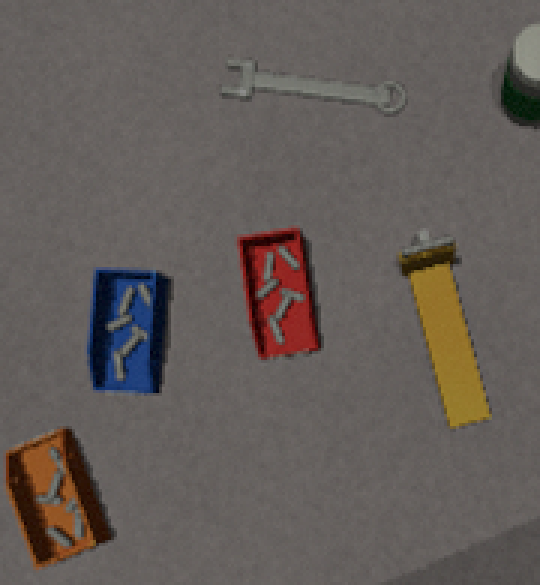

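View pics/top0u.png

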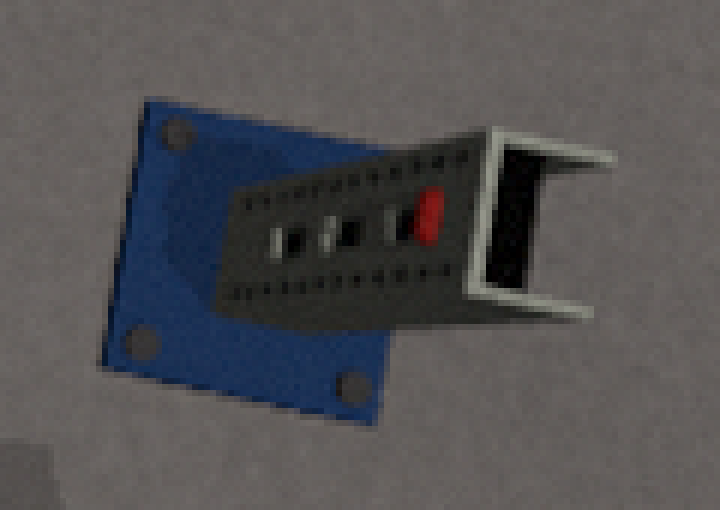

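```bash
python3 - <<'E'
from h import *
np.set_printoptions(precision=2,suppress=True)
o=load(0)
# upright front face: points with z 30..280 near
def rect(m,P=None):
    pass
for n in o:
    p,d,P=o[n]
    H=hsv(p)
    m=(P[...,0]>400)&(P[...,0]<550)&(P[...,1]>-420)&(P[...,1]<-240)&(P[...,2]>30)&(P[...,2]<278)&(H[...,1]<70)
    m=cv2.erode(m.astype(np.uint8),np.ones((3,3)))>0
    Q=P[m]
    best=None;rng=np.random.default_rng(0)
    for _ in range(400):
        a=Q[rng.choice(len(Q),2,False)]; t=(a[1]-a[0])[:2]; 
        if np.linalg.norm(t)<15: continue
        nn=np.array([-t[1],t[0]])/np.linalg.norm(t); nn*=np.sign(-nn[1])
        if -nn[1]<.8: continue
        r=abs((Q[:,:2]-a[0,:2])@nn); k=(r<2).sum()
        if best is None or k>best[0]: best=(k,nn,a[0,:2])
    I=Q[abs((Q[:,:2]-best[2])@best[1])<4]
    # fit normal in 3D
    c=I.mean(0); u,s,v=np.linalg.svd(I-c); nn=v[2]*np.sign(-v[2][1])
    th=np.degrees(np.arctan2(nn[1],nn[0]))
    tt=np.array([-nn[1],nn[0]]);tt/=np.linalg.norm(tt)
    w=(I[:,:2]-c[:2])@tt
    print(n,len(Q),len(I),'normal',nn,'yaw',th,'c',c,'w',w.min(),w.max(),np.percentile(w,[1,99]))
    mid=c[:2]+tt*(w.min()+w.max())/2; print(' mid',mid)
    # base rectangle
    mb=(H[...,0]>=100)&(H[...,0]<=130)&(H[...,1]>120)&(P[...,0]>380)&(P[...,0]<560)&(P[...,1]<-230)&(P[...,1]>-400)&(P[...,2]>4)&(P[...,2]<16)
    q=P[mb][:,:2].astype(np.float32); r=cv2.minAreaRect(q); print(' base',r)
    mr=((H[...,0]<=6)|(H[...,0]>172))&(H[...,1]>130)&(P[...,0]>440)&(P[...,0]<500)&(P[...,1]<-270)&(P[...,1]>-350)
    print(' red',mr.sum(),np.median(P[mr],0)); vv,uu=np.nonzero(mr); print(' redpix',uu.mean(),vv.mean(), ray(n,uu.mean(),vv.mean(),249))
    # bracket arm top
    my=(H[...,0]>=15)&(H[...,0]<=35)&(H[...,1]>110)&(P[...,0]>390)&(P[...,0]<580)&(P[...,1]<120)&(P[...,1]>0)
    a=my&(abs(P[...,2]-24)<4); print(' arm',a.sum(),cv2.minAreaRect(P[a][:,:2].astype(np.float32)),np.median(P[a][:,2]))
    for nm,lo,hi,x0,x1,y0,y1 in (('blue',100,130,420,560,300,400),('red',0,6,450,600,160,270),('all',0,0,0,0,0,0)):
        b=(H[...,0]>=lo)&(H[...,0]<=hi)&(H[...,1]>110)&(P[...,0]>x0)&(P[...,0]<x1)&(P[...,1]>y0)&(P[...,1]<y1)
        if b.sum()<10: continue
        b3=b&(P[...,2]>46)
        print(' bin',nm,cv2.minAreaRect(P[b][:,:2].astype(np.float32)),'rim',cv2.minAreaRect(P[b3][:,:2].astype(np.float32)))
for nm,px in (('L',(431.7,211.7)),('R',(427.8,238.8))): print(nm,ray('top',*px,285))
save('side0b.png',o['side'][0],6,(230,235,350,335))
E
```

```text
side 636 445 normal [-0.16 -0.99  0.  ] yaw -99.23655943205989 c [ 472.74 -304.48  154.65] w -26.447786044635567 30.044002337982022 [-25.73  28.97]
 mid [ 474.51 -304.77]
 base ((471.27587890625, -313.12237548828125), (123.12744903564453, 122.2376708984375), 80.32855987548828)
 red 13 [ 475.63 -301.17  249.13]
 redpix 291.53846153846155 128.15384615384616 [ 476.64 -301.17  249.  ]
 arm 312 ((489.9462890625, 55.964752197265625), (157.60726928710938, 44.85426712036133), 17.872671127319336) 23.15360665951067
 bin blue ((487.5699768066406, 352.0255126953125), (59.83349609375, 108.01148986816406), 89.68830871582031) rim ((501.2146911621094, 352.62744140625), (80.93040466308594, 58.09260940551758), 0.0022866197396069765)
 bin red ((526.197265625, 212.970703125), (107.67010498046875, 61.40346908569336), 11.760993957519531) rim ((538.7168579101562, 215.52423095703125), (81.91544342041016, 58.70473098754883), 12.098162651062012)
top 751 628 normal [-0.18 -0.98  0.  ] yaw -100.2836573210712 c [ 473.34 -305.38  159.88] w -27.097547075140124 29.835149555428085 [-26.9   29.13]
 mid [ 474.69 -305.62]
 base ((471.4801330566406, -324.1807556152344), (128.7510528564453, 126.96014404296875), 79.57176208496094)
 red 62 [ 474.97 -304.02  252.22]
 redpix 423.7903225806452 226.2741935483871 [ 474.32 -308.72  249.  ]
 arm 707 ((485.59393310546875, 52.759761810302734), (150.39251708984375, 40.48430252075195), 17.63995361328125) 23.55146108443637
 bin blue ((487.2583312988281, 349.2799987792969), (57.20984649658203, 107.71993255615234), 88.65461730957031) rim ((498.0165100097656, 349.12994384765625), (56.97449493408203, 86.08468627929688), 88.81917572021484)
 bin red ((528.01806640625, 215.5597686767578), (115.33936309814453, 64.88018035888672), 10.89851188659668) rim ((539.3616333007812, 213.10910034179688), (85.1706771850586, 55.99593734741211), 11.116575241088867)
L [ 503.24 -311.25  285.  ]
R [ 445.1  -300.91  285.  ]
```

View pics/side0b.png

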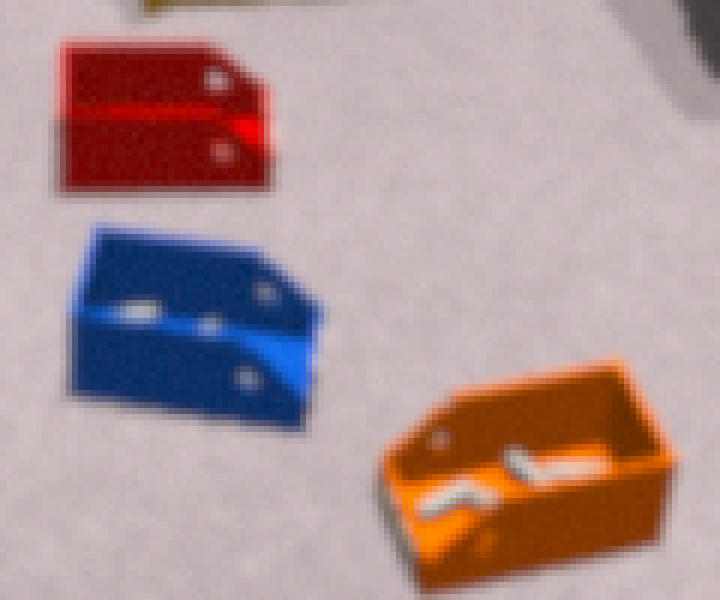

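Request:
arm_command([
  {"dz":-0.075,"claw":-1},
  {"dz":-0.075,"claw":-1},
  {"dx":0.05,"dy":-0.055,"claw":-1},
  {"dx":0.05,"dy":-0.055,"claw":-1},
  {"dx":0.05,"dy":-0.055,"claw":-1},
  {"dx":0.05,"dy":-0.055,"claw":-1},
  {"dx":0.05,"dy":-0.055,"claw":-1},
  {"dx":0.05,"dy":-0.055,"claw":-1},
])

```text
$.steps[0]: bad value
```

Request:
arm_command([
  {"dx":0,"dy":0,"dz":-0.075,"rx":0,"ry":0,"rz":0,"claw":-1},
  {"dx":0,"dy":0,"dz":-0.075,"rx":0,"ry":0,"rz":0,"claw":-1},
  {"dx":0.05,"dy":-0.055,"dz":0,"rx":0,"ry":0,"rz":0,"claw":-1},
  {"dx":0.05,"dy":-0.055,"dz":0,"rx":0,"ry":0,"rz":0,"claw":-1},
  {"dx":0.05,"dy":-0.055,"dz":0,"rx":0,"ry":0,"rz":0,"claw":-1},
  {"dx":0.05,"dy":-0.055,"dz":0,"rx":0,"ry":0,"rz":0,"claw":-1},
])

```text
t: 0.85
eef_pos: [286.0, -378.5, 299.6]
tcp_rot: [-3.137, -0.001, 0.294]
ft_force: [-0.6, 0.3, -0.3]
opening: 0.998
```

Request:
arm_command([
  {"dx":0.0495,"dy":-0.0555,"dz":0,"rx":0,"ry":0,"rz":0,"claw":-1},
  {"dx":0.0495,"dy":-0.0555,"dz":0,"rx":0,"ry":0,"rz":0,"claw":-1},
  {"dx":0.0495,"dy":-0.0555,"dz":0,"rx":0,"ry":0,"rz":0,"claw":-1},
  {"dx":0.0495,"dy":-0.0555,"dz":0,"rx":0,"ry":0,"rz":0,"claw":-1},
  {"dx":0.0495,"dy":-0.0555,"dz":0,"rx":0,"ry":0,"rz":0,"claw":-1},
  {"dx":0.0495,"dy":-0.0555,"dz":0,"rx":0,"ry":0,"rz":0,"claw":-1},
  {"dx":0.0495,"dy":-0.0555,"dz":0,"rx":0,"ry":0,"rz":0,"claw":-1},
  {"dx":0.0495,"dy":-0.0555,"dz":0,"rx":0,"ry":0,"rz":0,"claw":-1},
])

```text
t: 1.85
eef_pos: [490.0, 68.6, 301.7]
tcp_rot: [-3.137, -0.002, 0.292]
ft_force: [0.4, -1.5, -0.8]
opening: 1.001
```

Request:
arm_command([
  {"dx":0,"dy":0,"dz":0,"rx":0,"ry":0,"rz":-0.118,"claw":-1},
  {"dx":0,"dy":0,"dz":0,"rx":0,"ry":0,"rz":-0.118,"claw":-1},
  {"dx":0,"dy":0,"dz":0,"rx":0,"ry":0,"rz":-0.118,"claw":-1},
  {"dx":0,"dy":0,"dz":0,"rx":0,"ry":0,"rz":-0.118,"claw":-1},
  {"dx":0,"dy":0,"dz":0,"rx":0,"ry":0,"rz":-0.118,"claw":-1},
  {"dx":0,"dy":0,"dz":0,"rx":0,"ry":0,"rz":-0.118,"claw":-1},
  {"dx":0,"dy":0,"dz":0,"rx":0,"ry":0,"rz":-0.118,"claw":-1},
  {"dx":0,"dy":0,"dz":0,"rx":0,"ry":0,"rz":-0.118,"claw":-1},
  {"dx":0,"dy":0,"dz":0,"rx":0,"ry":0,"rz":-0.118,"claw":-1},
  {"dx":0,"dy":0,"dz":0,"rx":0,"ry":0,"rz":-0.118,"claw":-1},
])

```text
t: 3.1
eef_pos: [489.2, 73.6, 298.3]
tcp_rot: [-3.139, -0.008, 2.171]
ft_force: [-0.0, -0.2, 0.6]
opening: 0.999
```

Request:
arm_command([
  {"dx":0,"dy":0,"dz":0,"rx":0,"ry":0,"rz":-0.1164,"claw":-1},
  {"dx":0,"dy":0,"dz":0,"rx":0,"ry":0,"rz":-0.1164,"claw":-1},
  {"dx":0,"dy":0,"dz":0,"rx":0,"ry":0,"rz":-0.1164,"claw":-1},
  {"dx":0,"dy":0,"dz":0,"rx":0,"ry":0,"rz":-0.1164,"claw":-1},
  {"dx":0,"dy":0,"dz":0,"rx":0,"ry":0,"rz":-0.1164,"claw":-1},
  {"dx":0,"dy":0,"dz":0,"rx":0,"ry":0,"rz":-0.1164,"claw":-1},
  {"dx":0,"dy":0,"dz":0,"rx":0,"ry":0,"rz":-0.1164,"claw":-1},
  {"dx":0,"dy":0,"dz":0,"rx":0,"ry":0,"rz":0,"claw":-1},
])

```text
t: 4.1
eef_pos: [487.8, 73.6, 296.2]
tcp_rot: [3.133, -0.009, -2.801]
ft_force: [0.5, 0.2, -0.8]
opening: 1.0
```

```bash
cat >> h.py <<'E'
def plan(xyz,yaw_deg,show=True):
    s=env.state(); M=R.from_euler('xyz',s['tcp_rot']); T=R.from_euler('xyz',[np.pi,0,np.radians(yaw_deg)])
    d=M.inv().apply(np.array(xyz)-s['eef_pos'])/800; r=(M.inv()*T).as_rotvec()/(np.pi/2)
    print('t',round(s['t'],2),'pos',s['eef_pos'].round(1),'rot',np.degrees(s['tcp_rot']).round(2),'F',s['ft_force'].round(1),'op',round(s['opening'],3))
    print(' total d',d.round(4),'r',r.round(4),'rows>=',max(np.linalg.norm(d)*800/62.5,np.linalg.norm(r)*90/10.7).round(2))
E
python3 -c "
from h import *
plan((486,53.2,60),-162.3)"
```

```text
t 4.1 pos [487.8  73.6 296.2] rot [ 179.5    -0.54 -160.47] F [ 0.5  0.2 -0.8] op 1.0
 total d [ 0.0078 -0.0259  0.2952] r [ 0.0055 -0.006   0.0203] rows>= 3.79
```

Request:
arm_command([
  {"dx":0.0078,"dy":-0.0259,"dz":0.07,"rx":0.0055,"ry":-0.006,"rz":0.0203,"claw":-1},
  {"dx":0,"dy":0,"dz":0.075,"rx":0,"ry":0,"rz":0,"claw":-1},
  {"dx":0,"dy":0,"dz":0.075,"rx":0,"ry":0,"rz":0,"claw":-1},
  {"dx":0,"dy":0,"dz":0.075,"rx":0,"ry":0,"rz":0,"claw":-1},
  {"dx":0,"dy":0,"dz":0,"rx":0,"ry":0,"rz":0,"claw":-1},
])

```text
t: 4.72
eef_pos: [489.8, 51.5, 55.3]
tcp_rot: [-3.14, 0.004, -2.858]
ft_force: [-0.0, 0.4, 0.1]
opening: 0.999
```

```bash
python3 -c "
from h import *
plan((486,53.2,5),-162.3)
o=look(1)
save('s1.png',o['side'][0],3,(200,150,400,300)); save('t1.png',o['top'][0],3,(180,140,420,300))"
```

```text
t 4.72 pos [489.8  51.5  55.3] rot [-179.92    0.24 -163.75] F [-0.   0.4  0.1] op 0.999
 total d [0.0042 0.0034 0.0628] r [-0.0009  0.0026 -0.0161] rows>= 0.81
```

View pics/s1.png

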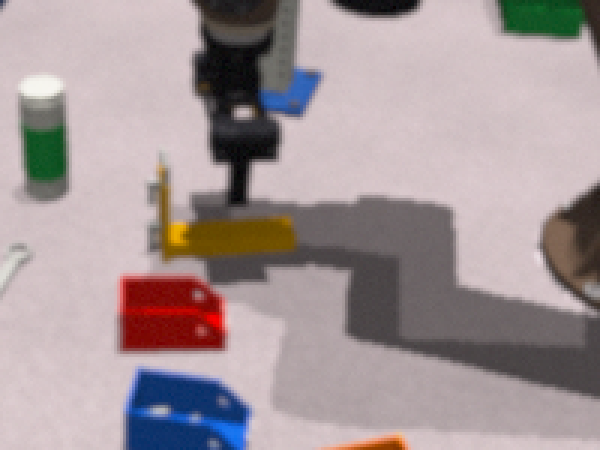

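View pics/t1.png

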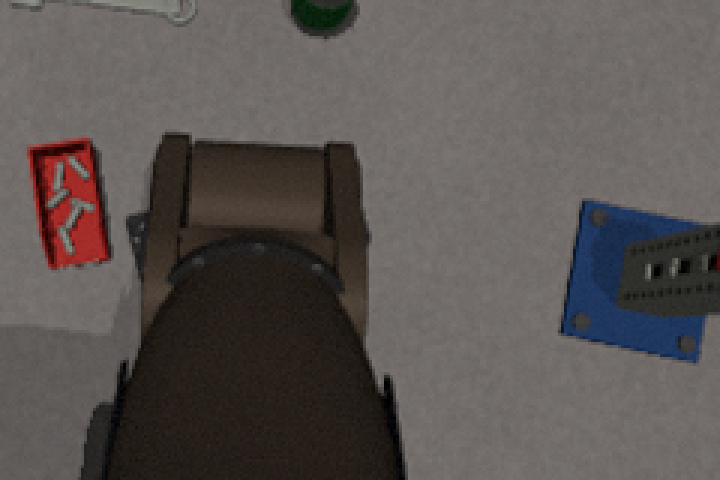

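```bash
python3 -c "
from h import *
np.set_printoptions(precision=0,suppress=True)
o=load(1)
a=np.radians(17.7);ex=np.array([np.cos(a),np.sin(a)]);ey=np.array([-np.sin(a),np.cos(a)])
c=np.array([489.8,51.5])
for n in o:
  P=o[n][2].reshape(-1,3)
  for z in range(60,640,20):
    q=P[(abs(P[:,2]-z)<10)]; q=q[np.linalg.norm(q[:,:2]-c,axis=1)<180][:,:2]-c
    if len(q)>3: print(n,z-55,'x',np.percentile(q@ex,[2,98]),'y',np.percentile(q@ey,[2,98]))
"
```

```text
side 5 x [ 62. 135.] y [  7. 121.]
side 25 x [72. 94.] y [ 2. 29.]
side 45 x [-7. 93.] y [-14.  55.]
side 65 x [-8. 79.] y [-19.  58.]
side 85 x [-11.  78.] y [-52.  59.]
side 105 x [-28.  31.] y [-51.  81.]
side 125 x [-31.  37.] y [-61.  83.]
side 145 x [-32.  36.] y [-74.  91.]
side 165 x [-26.  33.] y [-77.  89.]
side 185 x [-23.  22.] y [-4. 18.]
side 205 x [-32.  34.] y [-40.  34.]
side 225 x [-34.  35.] y [-6. 37.]
side 245 x [-34.  39.] y [ 8. 41.]
side 265 x [-37.  45.] y [14. 66.]
side 285 x [-21.  57.] y [42. 72.]
side 305 x [-32.  62.] y [42. 76.]
side 325 x [-45.  57.] y [-57.  79.]
side 345 x [-59.  47.] y [-55.  84.]
side 365 x [-72.  32.] y [-50.  88.]
side 385 x [-110.   17.] y [-43.  90.]
side 405 x [-107.    2.] y [-37.  88.]
side 425 x [-114.  -16.] y [23. 87.]
side 445 x [-126.  -26.] y [15. 94.]
side 465 x [-138.  -42.] y [29. 99.]
side 485 x [-143.  -51.] y [ 32. 106.]
side 505 x [-145.  -60.] y [ 37. 111.]
side 525 x [-137.  -70.] y [ 41. 115.]
side 545 x [-138.  -81.] y [ 39. 114.]
side 565 x [-138.  -90.] y [ 41. 115.]
top 5 x [ 57. 135.] y [107. 168.]
top 145 x [ 2. 30.] y [71. 83.]
top 165 x [-32.  35.] y [-91.  87.]
top 285 x [ 7. 38.] y [31. 42.]
top 305 x [10. 46.] y [-58.  41.]
top 325 x [-13.  58.] y [-71.  46.]
top 345 x [-23.  47.] y [-64.  45.]
top 365 x [-25.  39.] y [-63.  50.]
top 385 x [-30.  23.] y [-59.  57.]
top 405 x [-47.   6.] y [-52.  61.]
top 425 x [-88. -11.] y [-45.  80.]
top 445 x [-69. -25.] y [-22.  56.]
top 465 x [-84. -41.] y [-23.  72.]
top 485 x [-95. -50.] y [-22.  77.]
top 505 x [-117.  -60.] y [-22.  87.]
top 525 x [-126.  -70.] y [-24.  94.]
top 545 x [-138.  -80.] y [-19.  98.]
top 565 x [-152.  -91.] y [-14. 103.]
```

Request:
arm_command([
  {"dx":0.0042,"dy":0.0034,"dz":0.02,"rx":0,"ry":0.0026,"rz":-0.0161,"claw":-1},
  {"dx":0,"dy":0,"dz":0.022,"rx":0,"ry":0,"rz":0,"claw":-1},
  {"dx":0,"dy":0,"dz":0,"rx":0,"ry":0,"rz":0,"claw":-1},
])

```text
t: 5.2
eef_pos: [491.7, 53.5, 29.5]
tcp_rot: [-3.134, 0.016, -2.83]
ft_force: [-0.0, 0.4, -0.4]
opening: 1.001
```

```bash
python3 -c "
from h import *
plan((486,53.2,5),-162.3)"
```

```text
t 5.2 pos [491.7  53.5  29.5] rot [-179.58    0.93 -162.13] F [-0.   0.4 -0.4] op 1.001
 total d [0.0073 0.0021 0.0305] r [-0.0047  0.0104  0.0019] rows>= 0.4
```

Request:
arm_command([
  {"dx":0.0073,"dy":0.0021,"dz":0.015,"rx":-0.0047,"ry":0.0104,"rz":0.0019,"claw":-1},
  {"dx":0,"dy":0,"dz":0,"rx":0,"ry":0,"rz":0,"claw":-1},
])

```text
t: 5.45
eef_pos: [486.1, 53.4, 18.3]
tcp_rot: [-3.141, 0.001, -2.833]
ft_force: [0.3, -0.1, 0.6]
opening: 1.003
```

```bash
python3 -c "
from h import *
plan((486,53.2,5),-162.3)
env.read_camera('top')
plan((486,53.2,5),-162.3)"
```

```text
t 5.45 pos [486.1  53.4  18.3] rot [-1.7998e+02  7.0000e-02 -1.6230e+02] F [ 0.3 -0.1  0.6] op 1.003
 total d [ 0.0002 -0.0002  0.0166] r [-0.0002  0.0008  0.    ] rows>= 0.21
t 5.5 pos [486.6  53.3  18.7] rot [-1.7996e+02  1.3000e-01 -1.6229e+02] F [-0.5  0.3  1. ] op 0.997
 total d [0.0008 0.     0.0171] r [-0.0005  0.0015  0.0001] rows>= 0.22
```

Good. Descend the last 13 mm and close.

Request:
arm_command([
  {"dx":0.0008,"dy":0,"dz":0.0165,"rx":0,"ry":0.001,"rz":0,"claw":-1},
  {"dx":0,"dy":0,"dz":0,"rx":0,"ry":0,"rz":0,"claw":0.3},
  {"dx":0,"dy":0,"dz":0,"rx":0,"ry":0,"rz":0,"claw":1},
  {"dx":0,"dy":0,"dz":0,"rx":0,"ry":0,"rz":0,"claw":1},
  {"dx":0,"dy":0,"dz":0,"rx":0,"ry":0,"rz":0,"claw":1},
  {"dx":0,"dy":0,"dz":0,"rx":0,"ry":0,"rz":0,"claw":1},
])

```text
t: 6.25
eef_pos: [486.4, 53.1, 5.1]
tcp_rot: [-3.141, 0.002, -2.833]
ft_force: [0.3, -0.6, -0.3]
opening: 0.529
```

```bash
python3 -c "
from h import *
plan((486,53.2,5),-162.3)"
```

```text
t 6.25 pos [486.4  53.1   5.1] rot [-1.7994e+02  9.0000e-02 -1.6229e+02] F [ 0.3 -0.6 -0.3] op 0.529
 total d [0.0004 0.0002 0.0001] r [-0.0007  0.001   0.0001] rows>= 0.01
```

Request:
arm_command([
  {"dx":0,"dy":0,"dz":0,"rx":0,"ry":0,"rz":0,"claw":1},
  {"dx":0,"dy":0,"dz":0,"rx":0,"ry":0,"rz":0,"claw":1},
  {"dx":0,"dy":0,"dz":0,"rx":0,"ry":0,"rz":0,"claw":1},
])

```text
t: 6.62
eef_pos: [486.4, 53.1, 5.2]
tcp_rot: [-3.14, 0.002, -2.833]
ft_force: [-0.5, 0.2, -0.0]
opening: 0.218
```

Request:
arm_command([
  {"dx":0,"dy":0,"dz":0,"rx":0,"ry":0,"rz":0,"claw":1},
  {"dx":0,"dy":0,"dz":0,"rx":0,"ry":0,"rz":0,"claw":1},
])

```text
t: 6.88
eef_pos: [486.4, 53.1, 5.2]
tcp_rot: [-3.14, 0.002, -2.833]
ft_force: [0.4, 0.5, 0.1]
opening: 0.02
```

```bash
python3 -c "
from h import *
plan((486,53.2,5),-162.3)
o=look(2)
save('s2.png',o['side'][0],4,(210,150,360,280)); save('t2.png',o['top'][0],3,(180,140,420,300))
import json
print(env.get_calibration('side')['xyz'], proj('side',env.state()['eef_pos']))"
```

```text
t 6.88 pos [486.4  53.1   5.2] rot [-1.7994e+02  1.0000e-01 -1.6229e+02] F [0.4 0.5 0.1] op 0.02
 total d [0.0004 0.0002 0.0003] r [-0.0007  0.0011  0.0001] rows>= 0.01
[ 396.15416208 1022.25927824  768.12835049] [[275.90600167 229.67762201]]
```

View pics/s2.png

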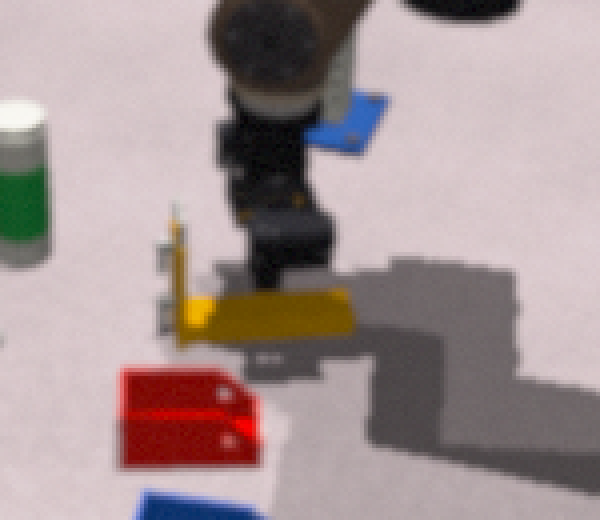

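```bash
python3 -c "
from h import *
np.set_printoptions(precision=0,suppress=True)
o=load(2)
a=np.radians(17.7);ex=np.array([np.cos(a),np.sin(a)]);ey=np.array([-np.sin(a),np.cos(a)])
c=np.array([486.4,53.1])
for n in ['side']:
  p=o[n][0];H=hsv(p);P=o[n][2]
  dark=(H[...,2]<60)
  for z in range(5,240,10):
    m=(abs(P[...,2]-z)<5)&dark&(np.linalg.norm(P[...,:2]-c,axis=2)<150)
    q=P[m][:,:2]-c
    if len(q)>1: print(n,z,len(q),'x',np.percentile(q@ex,[2,50,98]),'y',np.percentile(q@ey,[2,50,98]))
  my=(H[...,0]>=15)&(H[...,0]<=35)&(H[...,1]>110)&(P[...,0]>390)&(P[...,0]<580)&(P[...,1]<120)&(P[...,1]>0)
  a=my&(abs(P[...,2]-24)<4); print(' arm',a.sum(),cv2.minAreaRect(P[a][:,:2].astype(np.float32)),np.median(P[a][:,2]))
  print('plate', np.median(P[my&(P[...,2]>50)],0))
  p,d,P=load(0)['side'];H=hsv(p);my=(H[...,0]>=15)&(H[...,0]<=35)&(H[...,1]>110)&(P[...,0]>390)&(P[...,0]<580)&(P[...,1]<120)&(P[...,1]>0)
  print('plate0', np.median(P[my&(P[...,2]>50)],0))
save('s2z.png',load(2)['side'][0],10,(250,205,310,250))
"
```

```text
side 45 12 x [-8.  4. 12.] y [-2.  3.  5.]
side 55 14 x [-8.  3. 11.] y [-5.  7.  9.]
side 65 7 x [-10.  -1.  10.] y [ 4.  7. 10.]
side 115 4 x [-21.   5.  12.] y [78. 80. 81.]
side 125 50 x [-28.   4.  32.] y [-73.  81.  83.]
side 135 60 x [-27.   6.  30.] y [-76.  80.  83.]
side 145 94 x [-27.   8.  32.] y [-30.  22.  88.]
side 155 123 x [-27.   4.  29.] y [-62.  66.  90.]
side 165 159 x [-22.   5.  30.] y [-63.  36.  89.]
side 175 47 x [-20.   9.  24.] y [-44.  12.  18.]
side 185 42 x [-20.   1.  22.] y [-6. 13. 17.]
side 195 40 x [-20.   3.  22.] y [-8. 12. 17.]
side 205 25 x [-19.   6.  21.] y [ 8. 13. 18.]
side 215 15 x [-10.  27.  34.] y [ 6. 17. 34.]
side 225 80 x [-30.   6.  34.] y [-6. 29. 38.]
side 235 7 x [-0. 23. 32.] y [ 1. 24. 34.]
 arm 308 ((489.2584228515625, 56.79110336303711), (156.92855834960938, 45.60100555419922), 17.81097984313965) 23.047393795626817
plate [554.  97.  95.]
plate0 [557. 100.  84.]
```

View pics/s2z.png

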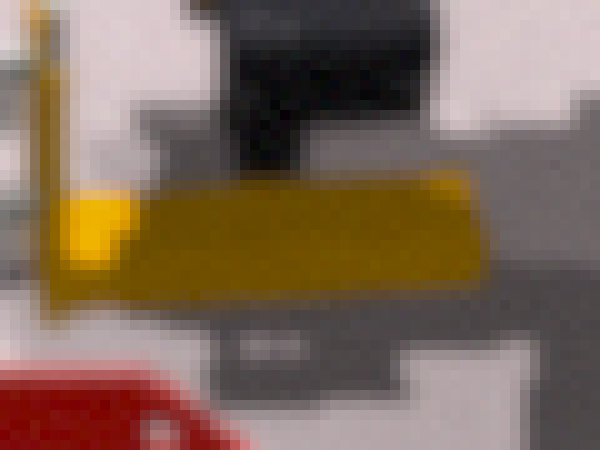

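```bash
python3 -c "
from h import *
np.set_printoptions(precision=1,suppress=True)
for z in (5,25,40,60): print(z,proj('side',[486.4,53.1,z]))
a=np.radians(17.7);ey=np.array([-np.sin(a),np.cos(a),0])
for z in (55,75,90,110): print(z,proj('side',[np.array([489.8,51.5,z])+ey*47,np.array([489.8,51.5,z])-ey*47]).ravel())
for k in (1,2):
  p,d,P=load(k)['side']
  for r in range(205,228): print(k,r,P[r,272:282:3].round(0).tolist() if 0 else [tuple(P[r,c].astype(int)) for c in (274,277,280)],p[r,277])
"
```

```text
5 [[275.9 229.7]]
25 [[276.1 225.2]]
40 [[276.3 221.8]]
60 [[276.5 217.1]]
55 [278.1 226.2 273.1 210.2]
75 [278.4 221.4 273.3 205.6]
90 [278.6 217.7 273.5 202.1]
110 [278.8 212.8 273.7 197.3]
1 205 [(np.int64(513), np.int64(-106), np.int64(0)), (np.int64(481), np.int64(107), np.int64(147)), (np.int64(472), np.int64(107), np.int64(148))] [55 47 51]
1 206 [(np.int64(513), np.int64(-105), np.int64(-3)), (np.int64(481), np.int64(107), np.int64(143)), (np.int64(472), np.int64(104), np.int64(142))] [59 55 54]
1 207 [(np.int64(512), np.int64(-99), np.int64(-3)), (np.int64(481), np.int64(107), np.int64(139)), (np.int64(472), np.int64(104), np.int64(139))] [54 51 51]
1 208 [(np.int64(511), np.int64(-88), np.int64(0)), (np.int64(481), np.int64(109), np.int64(137)), (np.int64(471), np.int64(103), np.int64(134))] [57 53 55]
1 209 [(np.int64(510), np.int64(-79), np.int64(0)), (np.int64(481), np.int64(107), np.int64(132)), (np.int64(471), np.int64(103), np.int64(130))] [54 49 52]
1 210 [(np.int64(509), np.int64(-75), np.int64(-1)), (np.int64(481), np.int64(106), np.int64(127)), (np.int64(471), np.
[... 5583 characters left out ...]
(35), np.int64(22)), (np.int64(474), np.int64(36), np.int64(23))] [88 63 11]
2 224 [(np.int64(494), np.int64(45), np.int64(23)), (np.int64(484), np.int64(41), np.int64(21)), (np.int64(473), np.int64(44), np.int64(25))] [100  69   0]
2 225 [(np.int64(494), np.int64(49), np.int64(22)), (np.int64(483), np.int64(48), np.int64(22)), (np.int64(473), np.int64(47), np.int64(23))] [106  75   0]
2 226 [(np.int64(493), np.int64(54), np.int64(21)), (np.int64(483), np.int64(53), np.int64(22)), (np.int64(472), np.int64(50), np.int64(21))] [106  75   0]
2 227 [(np.int64(492), np.int64(63), np.int64(24)), (np.int64(481), np.int64(65), np.int64(27)), (np.int64(472), np.int64(57), np.int64(22))] [107  76   0]
```

The side view shows the closed finger tips at z≈40 (row 222), about 35 mm higher than the reported TCP z of 5. The body's underside is also about 35 mm higher than it should be, so the reported z is offset and the fingers closed above the arm without touching it. I'll open them and go lower in small steps, watching the force.

Request:
arm_command([
  {"dx":0,"dy":0,"dz":0,"rx":0,"ry":0,"rz":0,"claw":-1},
  {"dx":0,"dy":0,"dz":0,"rx":0,"ry":0,"rz":0,"claw":-1},
  {"dx":0,"dy":0,"dz":0,"rx":0,"ry":0,"rz":0,"claw":-1},
  {"dx":0,"dy":0,"dz":0,"rx":0,"ry":0,"rz":0,"claw":-1},
  {"dx":0,"dy":0,"dz":0,"rx":0,"ry":0,"rz":0,"claw":-1},
  {"dx":0,"dy":0,"dz":0,"rx":0,"ry":0,"rz":0,"claw":-1},
  {"dx":0,"dy":0,"dz":0,"rx":0,"ry":0,"rz":0,"claw":-1},
  {"dx":0,"dy":0,"dz":0,"rx":0,"ry":0,"rz":0,"claw":-1},
  {"dx":0,"dy":0,"dz":0,"rx":0,"ry":0,"rz":0,"claw":-1},
])

```text
t: 8.1
eef_pos: [486.4, 53.1, 5.2]
tcp_rot: [-3.14, 0.002, -2.833]
ft_force: [-0.4, -0.0, 0.5]
opening: 0.893
```

Request:
arm_command([
  {"dx":0,"dy":0,"dz":0.02,"rx":0,"ry":0,"rz":0,"claw":-1},
  {"dx":0,"dy":0,"dz":0.01,"rx":0,"ry":0,"rz":0,"claw":-1},
  {"dx":0,"dy":0,"dz":0,"rx":0,"ry":0,"rz":0,"claw":-1},
])

```text
t: 8.48
eef_pos: [486.7, 53.1, -19.2]
tcp_rot: [-3.14, 0.002, -2.833]
ft_force: [-0.4, -1.0, 0.1]
opening: 0.997
```

```bash
python3 -c "
from h import *
plan((486,53.2,-25),-162.3)
o=look(3)
save('s3.png',o['side'][0],8,(245,195,325,255))
p,d,P=o['side']
np.set_printoptions(precision=0,suppress=True)
for r in range(214,250,2): print(r,P[r,277],p[r,277])"
```

```text
t 8.47 pos [486.7  53.1 -19.2] rot [-1.7993e+02  1.3000e-01 -1.6229e+02] F [-0.4 -1.   0.1] op 0.997
 total d [0.0008 0.0004 0.0073] r [-0.0008  0.0014  0.0001] rows>= 0.09
214 [477. 143. 138.] [72 71 76]
216 [477. 143. 130.] [33 34 37]
218 [477. 140. 120.] [10 13 16]
220 [477. 138. 111.] [20 16 17]
222 [476. 136. 102.] [20 18 19]
224 [478. 111.  75.] [29 24 15]
226 [478. 113.  68.] [36 28 13]
228 [478. 108.  56.] [27 17  5]
230 [478. 107.  47.] [25 18 10]
232 [477. 106.  37.] [28 19 13]
234 [477. 106.  29.] [30 21 19]
236 [477. 103.  18.] [40 36 39]
238 [478.  91.  -0.] [73 67 69]
240 [477.  98.  -4.] [79 71 74]
242 [475. 111.  -1.] [76 71 73]
244 [474. 121.  -2.] [81 77 78]
246 [473. 130.  -3.] [154 141 144]
248 [471. 143.  -0.] [185 171 173]
```

View pics/s3.png

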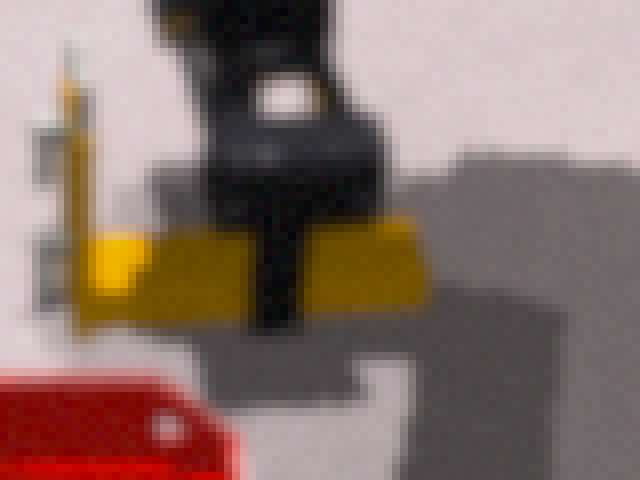

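Request:
arm_command([
  {"dx":0,"dy":0,"dz":0.011,"rx":0,"ry":0,"rz":0,"claw":-1},
  {"dx":0,"dy":0,"dz":0,"rx":0,"ry":0,"rz":0,"claw":1},
  {"dx":0,"dy":0,"dz":0,"rx":0,"ry":0,"rz":0,"claw":1},
  {"dx":0,"dy":0,"dz":0,"rx":0,"ry":0,"rz":0,"claw":1},
  {"dx":0,"dy":0,"dz":0,"rx":0,"ry":0,"rz":0,"claw":1},
  {"dx":0,"dy":0,"dz":0,"rx":0,"ry":0,"rz":0,"claw":1},
  {"dx":0,"dy":0,"dz":0,"rx":0,"ry":0,"rz":0,"claw":1},
  {"dx":0,"dy":0,"dz":0,"rx":0,"ry":0,"rz":0,"claw":1},
  {"dx":0,"dy":0,"dz":0,"rx":0,"ry":0,"rz":0,"claw":1},
])

```text
t: 9.7
eef_pos: [487.4, 53.2, -27.2]
tcp_rot: [-3.14, 0.004, -2.832]
ft_force: [0.2, 0.1, 0.5]
opening: 0.418
```

```bash
python3 -c "
from h import *
plan((486,53.2,80),-162.3)"
```

```text
t 9.7 pos [487.4  53.2 -27.2] rot [-179.88    0.25 -162.29] F [0.2 0.1 0.5] op 0.418
 total d [ 0.0011  0.0003 -0.134 ] r [-0.0013  0.0028  0.0001] rows>= 1.72
```

Request:
arm_command([
  {"dx":0,"dy":0,"dz":-0.025,"rx":0,"ry":0,"rz":0,"claw":1},
  {"dx":0,"dy":0,"dz":-0.06,"rx":0,"ry":0,"rz":0,"claw":1},
  {"dx":0,"dy":0,"dz":-0.06,"rx":0,"ry":0,"rz":0,"claw":1},
  {"dx":0,"dy":0,"dz":-0.025,"rx":0,"ry":0,"rz":0,"claw":1},
  {"dx":0,"dy":0,"dz":0,"rx":0,"ry":0,"rz":0.1,"claw":1},
  {"dx":0,"dy":0,"dz":0,"rx":0,"ry":0,"rz":0.109,"claw":1},
  {"dx":0,"dy":0,"dz":0,"rx":0,"ry":0,"rz":0.109,"claw":1},
  {"dx":0,"dy":0,"dz":0,"rx":0,"ry":0,"rz":0.109,"claw":1},
  {"dx":0,"dy":0,"dz":0,"rx":0,"ry":0,"rz":0.109,"claw":1},
  {"dx":0,"dy":0,"dz":0,"rx":0,"ry":0,"rz":0.109,"claw":1},
])

```text
t: 10.95
eef_pos: [483.9, 53.2, 111.4]
tcp_rot: [-3.14, -0.001, 2.406]
ft_force: [-0.1, -0.3, -2.5]
opening: 0.418
```

Request:
arm_command([
  {"dx":0,"dy":0,"dz":0,"rx":0,"ry":0,"rz":0.109,"claw":1},
  {"dx":0,"dy":0,"dz":0,"rx":0,"ry":0,"rz":0.109,"claw":1},
  {"dx":0,"dy":0,"dz":0,"rx":0,"ry":0,"rz":0.109,"claw":1},
  {"dx":0,"dy":0,"dz":0,"rx":0,"ry":0,"rz":0.109,"claw":1},
  {"dx":0,"dy":0,"dz":0,"rx":0,"ry":0,"rz":0.109,"claw":1},
  {"dx":0,"dy":0,"dz":0,"rx":0,"ry":0,"rz":0.1,"claw":1},
  {"dx":0,"dy":0,"dz":0,"rx":0,"ry":0,"rz":0,"claw":1},
])

```text
t: 11.82
eef_pos: [481.4, 53.2, 109.7]
tcp_rot: [-3.135, 0.002, 1.358]
ft_force: [0.9, -0.5, -1.9]
opening: 0.418
```

```bash
python3 -c "
from h import *
plan((499.5,-165.8,112),79.9)
o=look(4)
save('s4.png',o['side'][0],3,(180,80,380,260)); save('t4.png',o['top'][0],2,(150,100,512,384))"
```

```text
t 11.82 pos [481.4  53.2 109.7] rot [-1.7961e+02  1.0000e-01  7.7830e+01] F [ 0.9 -0.5 -1.9] op 0.418
 total d [-0.2629  0.0797 -0.003 ] r [-0.0044  0.0011 -0.023 ] rows>= 3.52
```

View pics/s4.png

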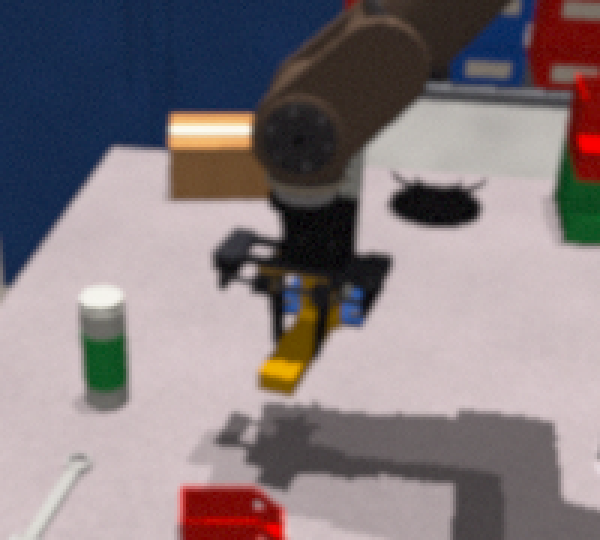

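View pics/t4.png

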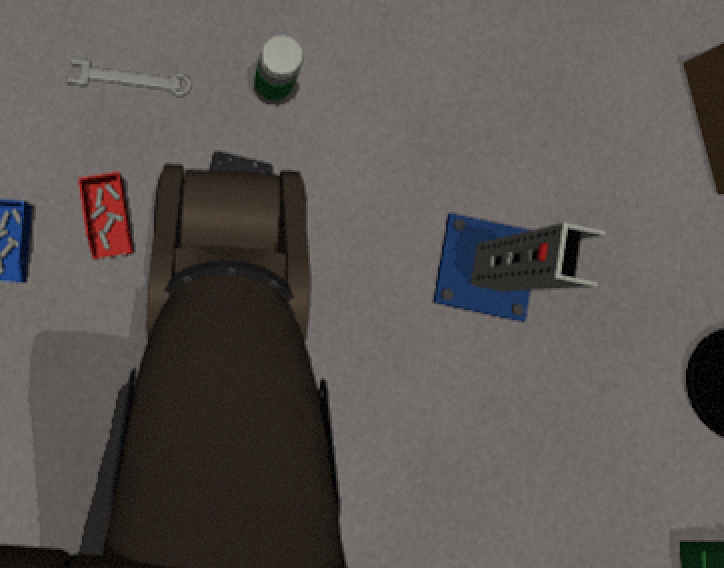

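Request:
arm_command([
  {"dx":-0.065,"dy":0.02,"dz":-0.001,"rx":-0.0044,"ry":0,"rz":-0.023,"claw":1},
  {"dx":-0.065,"dy":0.02,"dz":-0.001,"rx":0,"ry":0,"rz":0,"claw":1},
  {"dx":-0.065,"dy":0.02,"dz":0,"rx":0,"ry":0,"rz":0,"claw":1},
  {"dx":-0.055,"dy":0.015,"dz":0,"rx":0,"ry":0,"rz":0,"claw":1},
  {"dx":0,"dy":0,"dz":0,"rx":0,"ry":0,"rz":0,"claw":1},
])

```text
t: 12.55
eef_pos: [506.4, -159.9, 111.4]
tcp_rot: [3.141, 0.002, 1.418]
ft_force: [0.9, 1.2, -3.5]
opening: 0.417
```

```bash
python3 -c "
from h import *
plan((499.5,-165.8,107),79.9)
o=look(5)
save('s5.png',o['side'][0],5,(240,100,340,210)); save('t5.png',o['top'][0],4,(300,150,460,290))"
```

```text
t 12.55 pos [ 506.4 -159.9  111.4] rot [1.7995e+02 1.0000e-01 8.1250e+01] F [ 0.9  1.2 -3.5] op 0.417
 total d [-0.0086 -0.0074  0.0055] r [0.0006 0.0011 0.015 ] rows>= 0.16
```

View pics/s5.png

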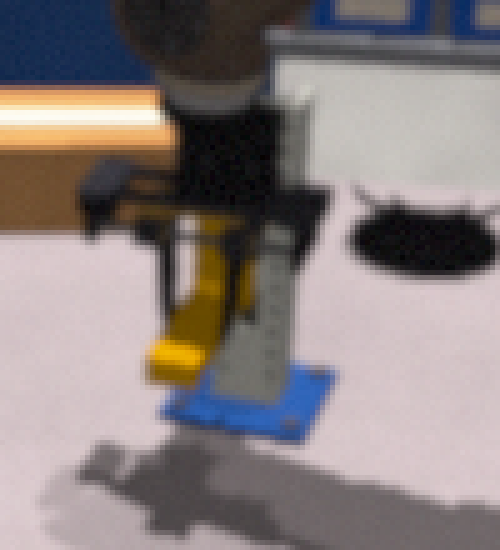

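View pics/t5.png

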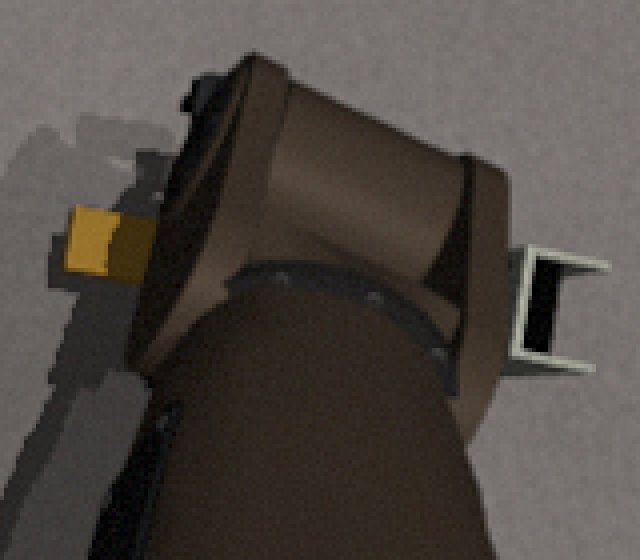

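```bash
cat > meas.py <<'E'
from h import *
np.set_printoptions(precision=1,suppress=True)
th=np.radians(-100.1); ux=np.array([np.cos(th),np.sin(th)]); uy=np.array([-ux[1],ux[0]]); O=np.array([474.6,-305.3])
def up(xy): return np.array([(xy-O)@ux,(xy-O)@uy])
E
python3 - <<'E'
from meas import *
# upright centre checks from top0
o=load(0)['top']; p,d,P=o; H=hsv(p)
m=((H[...,0]<=6)|(H[...,0]>172))&(H[...,1]>130)&(P[...,0]>440)&(P[...,0]<500)&(P[...,1]<-270)&(P[...,1]>-350)
vv,uu=np.nonzero(m)
for z in (248,252): 
    q=np.array([up(ray('top',u,v,z)[:2]) for u,v in zip(uu,vv)]); print('catch',z,'x',q[:,0].min(),q[:,0].max(),'y',q[:,1].min(),q[:,1].max(),q[:,1].mean())
V=H[...,2]
for zc in (99,159,219):
    # pixel of slot centre; find dark blob
    c=proj('top',[*(O),zc])[0]; u0,v0=int(c[0]),int(c[1])
    w=V[v0-7:v0+8,u0-7:u0+8].astype(int); dk=w<22
    yy,xx=np.nonzero(dk); print('slot',zc,c,dk.sum(),w.min(), up(ray('top',u0-7+xx.mean(),v0-7+yy.mean(),zc)[:2]) if dk.any() else '')
for nm,px in (('L',(431.7,211.7)),('R',(427.8,238.8))): print(nm,up(ray('top',*px,285)[:2]))
sd=load(0)['side']; p2,d2,P2=sd; H2=hsv(p2)
m=((H2[...,0]<=6)|(H2[...,0]>172))&(H2[...,1]>130)&(P2[...,0]>440)&(P2[...,0]<500)&(P2[...,1]<-270)&(P2[...,1]>-350)
print('side catch y',[up(x)[1].round(1) for x in P2[m][:,:2]], P2[m].mean(0))
# bracket in 5
p,d,P=load(5)['top']; H=hsv(p)
m=(H[...,0]>=12)&(H[...,0]<=35)&(H[...,1]>90)&(P[...,2]>145)&(P[...,2]<185)&(P[...,1]>-160)&(P[...,1]<-30)&(P[...,0]<620)
vv,uu=np.nonzero(m); print('n',len(uu),uu.min(),uu.max(),vv.min(),vv.max(),'z',np.median(P[m][:,2]))
q=np.array([ray('top',u,v,162.6)[:2] for u,v in zip(uu,vv)])
r=cv2.minAreaRect(q.astype(np.float32)); print(r); 
b=cv2.boxPoints(r); print([up(x) for x in b])
# PCA-free: edges per column along up x
qq=np.array([up(x) for x in q])
for s in np.arange(np.floor(qq[:,0].min()/6)*6,qq[:,0].max(),6):
    k=qq[(qq[:,0]>=s)&(qq[:,0]<s+6)]; print(s,len(k),k[:,1].min(),k[:,1].max(),(k[:,1].min()+k[:,1].max())/2)
E
```

```text
catch 248 x -49.46646280520697 32.94150299252546 y -17.18716059658691 27.024384300443177 0.4891479710912004
catch 252 x -50.866360861158846 31.16988814478433 y -17.72004704141149 26.292073279728605 -0.12347082300140214
slot 99 [397.8 230. ] 12 0 [0.9 2.1]
slot 159 [406.7 228.6] 20 0 [-4.2 -1.6]
slot 219 [416.7 227. ] 17 0 [-4.5 -0.7]
L [ 0.8 29.2]
R [  0.8 -29.8]
side catch y [np.float64(9.1), np.float64(5.5), np.float64(1.8), np.float64(-4.2), np.float64(7.7), np.float64(3.7), np.float64(-2.0), np.float64(-5.1), np.float64(6.8), np.float64(3.1), np.float64(-1.5), np.float64(-5.2), np.float64(-0.9)] [ 476.7 -301.9  248.7]
n 354 315 338 201 220 z 161.96181536855806
((513.0138549804688, -108.49537658691406), (53.19948196411133, 41.033729553222656), 82.09274291992188)
[array([-173.1,  -16.2]), array([-174.7,   24.8]), array([-227.9,   22.8]), array([-226.3,  -18.2])]
-228.0 31 -15.786625074851225 22.56245699917277 3.387915962160773
-222.0 42 -17.200973861908682 23.06370991222429 2.931368025157804
-216.0 40 -17.61993382295886 22.63172063832176 2.50589340768145
-210.0 42 -17.122641086459783 23.132855162759128 3.0051070381496725
-204.0 39 -16.127985149085383 22.70095111342575 3.286482982170183
-198.0 43 -17.04434560198591 23.703007291925164 3.3293308449696273
-192.0 40 -16.049922735772565 24.20407107545115 4.0770741698392925
-186.0 41 -16.469004163277962 23.77196806177585 3.6514819492489448
-180.0 36 -15.971897477636942 24.272913545822494 4.150508034092776
```

```bash
cat >> meas.py <<'E'
def W(x,y,z): return (*(O+x*ux+y*uy),z)
def show():
    s=env.state(); print('up frame',up(s['eef_pos'][:2]),s['eef_pos'][2])
E
python3 -c "
from meas import *
show(); print(W(-107,1,106.8)); plan(W(-107,1,106.8),79.9)"
```

```text
up frame [-151.2    4.8] 111.33301427199262
(np.float64(494.348742871817), np.float64(-200.13352646882728), 106.8)
t 12.65 pos [ 505.9 -157.3  111.3] rot [-180.     0.1   81.3] F [-0.7  0.3 -3.4] op 0.42
 total d [-0.1 -0.   0. ] r [-0.  0.  0.] rows>= 0.71
```

```bash
sed -i 's/^np.set_printoptions.*/np.set_printoptions(precision=4,suppress=True)/' meas.py
python3 -c "
from meas import *
show(); plan(W(-107,0,106.8),79.9)"
```

```text
up frame [-151.156     4.8467] 111.33301427199262
t 12.65 pos [ 505.9 -157.3  111.3] rot [-179.99    0.06   81.31] F [-0.7  0.3 -3.4] op 0.42
 total d [-0.055  -0.0074  0.0057] r [-0.0001  0.0007  0.0157] rows>= 0.71
```

Request:
arm_command([
  {"dx":-0.02,"dy":-0.0074,"dz":0.0057,"rx":0,"ry":0.0007,"rz":0.0157,"claw":1},
  {"dx":-0.02,"dy":0,"dz":0,"rx":0,"ry":0,"rz":0,"claw":1},
  {"dx":-0.014,"dy":0,"dz":0,"rx":0,"ry":0,"rz":0,"claw":1},
  {"dx":0,"dy":0,"dz":0,"rx":0,"ry":0,"rz":0,"claw":1},
])

```text
t: 13.15
eef_pos: [491.9, -199.5, 106.6]
tcp_rot: [-3.141, -0.0, 1.398]
ft_force: [-0.1, 0.5, -1.9]
opening: 0.416
```

```bash
python3 -c "
from meas import *
show(); plan(W(-107,0,106.8),79.9)"
```

```text
up frame [-107.2163   -1.5335] 106.61659896378153
t 13.15 pos [ 491.9 -199.5  106.6] rot [-179.96   -0.02   80.12] F [-0.1  0.5 -1.9] op 0.416
 total d [-0.0003  0.0019 -0.0002] r [-0.0004 -0.0002  0.0024] rows>= 0.02
```

Request:
arm_command([
  {"dx":0,"dy":0.002,"dz":0,"rx":0,"ry":0,"rz":0.0024,"claw":1},
  {"dx":0,"dy":0,"dz":0,"rx":0,"ry":0,"rz":0,"claw":1},
])

```text
t: 13.4
eef_pos: [493.7, -199.5, 106.7]
tcp_rot: [-3.141, -0.0, 1.395]
ft_force: [0.4, -0.4, -2.8]
opening: 0.419
```

```bash
python3 -c "
from meas import *
show(); plan(W(-107,0,106.8),79.9)
o=look(6); show()
p,d,P=o['top']; H=hsv(p)
m=(H[...,0]>=12)&(H[...,0]<=35)&(H[...,1]>90)&(P[...,2]>145)&(P[...,2]<185)&(P[...,1]>-200)&(P[...,1]<-60)&(P[...,0]<620)
vv,uu=np.nonzero(m); q=np.array([up(ray('top',u,v,158)[:2]) for u,v in zip(uu,vv)]); print(len(q),'z',np.median(P[m][:,2]))
for s in np.arange(np.floor(q[:,0].min()/8)*8,q[:,0].max(),8):
    k=q[(q[:,0]>=s)&(q[:,0]<s+8)]; print(s,len(k),k[:,1].min().round(1),k[:,1].max().round(1),((k[:,1].min()+k[:,1].max())/2).round(1))
m=(H[...,1]<60)&(abs(P[...,2]-285)<6)&(P[...,0]>430)&(P[...,0]<520)&(P[...,1]<-290)&(P[...,1]>-390)
save('s6.png',o['side'][0],7,(250,100,330,185)); save('t6.png',o['top'][0],4,(300,150,460,290))"
```

```text
up frame [-107.5306    0.2146] 106.70256963497046
t 13.4 pos [ 493.7 -199.5  106.7] rot [-179.97   -0.02   79.9 ] F [ 0.4 -0.4 -2.8] op 0.419
 total d [-0.0007 -0.0003 -0.0001] r [-0.0004 -0.0003  0.    ] rows>= 0.01
up frame [-107.5909    0.1121] 106.66782887330633
415 z 157.76861053093296
-192.0 2 -9.1 5.9 -1.6
-184.0 52 -20.2 19.6 -0.3
-176.0 54 -19.7 19.2 -0.3
-168.0 53 -20.2 19.7 -0.2
-160.0 53 -20.1 19.8 -0.2
-152.0 54 -19.6 20.3 0.3
-144.0 52 -20.0 19.8 -0.1
-136.0 54 -20.4 19.9 -0.3
-128.0 41 -19.9 19.0 -0.5
```

View pics/s6.png

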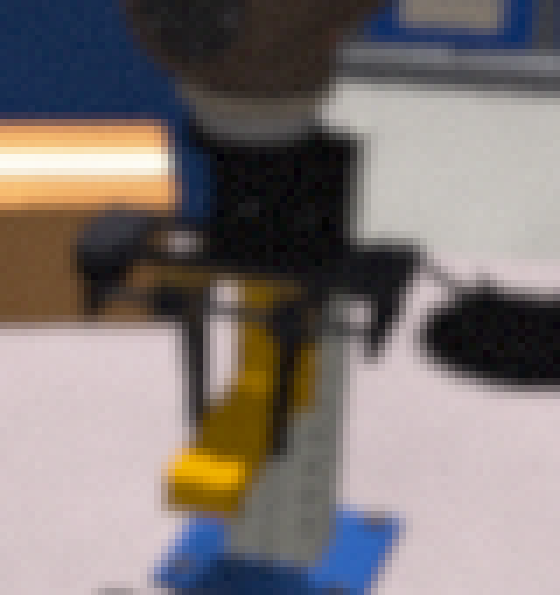

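Request:
arm_command([
  {"dx":-0.01,"dy":0,"dz":0,"rx":0,"ry":0,"rz":0,"claw":1},
  {"dx":-0.01,"dy":0,"dz":0,"rx":0,"ry":0,"rz":0,"claw":1},
  {"dx":0,"dy":0,"dz":0,"rx":0,"ry":0,"rz":0,"claw":1},
])

```text
t: 13.88
eef_pos: [490.7, -216.1, 106.7]
tcp_rot: [-3.141, -0.0, 1.395]
ft_force: [-0.5, -0.2, -3.4]
opening: 0.418
```

```bash
python3 -c "
from meas import *
show(); plan(W(-82,0,106.8),79.9)"
```

```text
up frame [-90.5892   0.2018] 106.71868641254514
t 13.88 pos [ 490.7 -216.1  106.7] rot [-179.97   -0.02   79.94] F [-0.5 -0.2 -3.4] op 0.418
 total d [-0.0107 -0.0003 -0.0001] r [-0.0003 -0.0002  0.0005] rows>= 0.14
```

Request:
arm_command([
  {"dx":-0.007,"dy":0,"dz":0,"rx":0,"ry":0,"rz":0,"claw":1},
  {"dx":0,"dy":0,"dz":0,"rx":0,"ry":0,"rz":0,"claw":1},
])

```text
t: 14.12
eef_pos: [489.5, -222.2, 106.7]
tcp_rot: [-3.141, -0.0, 1.395]
ft_force: [0.2, -0.2, -2.1]
opening: 0.416
```

```bash
python3 -c "
from meas import *
show(); plan(W(-82,0,106.8),79.9)"
```

```text
up frame [-84.4701   0.1193] 106.65262599735264
t 14.12 pos [ 489.5 -222.2  106.7] rot [-179.96   -0.02   79.92] F [ 0.2 -0.2 -2.1] op 0.416
 total d [-0.0031 -0.0002 -0.0002] r [-0.0004 -0.0003  0.0003] rows>= 0.04
```

Request:
arm_command([
  {"dx":-0.003,"dy":0,"dz":0,"rx":0,"ry":0,"rz":0,"claw":1},
  {"dx":0,"dy":0,"dz":0,"rx":0,"ry":0,"rz":0,"claw":1},
])

```text
t: 14.38
eef_pos: [488.9, -222.7, 106.4]
tcp_rot: [-3.14, -0.004, 1.394]
ft_force: [0.4, 1.9, -2.7]
opening: 0.421
```

Request:
arm_command([
  {"dx":-0.002,"dy":0,"dz":0,"rx":0,"ry":0,"rz":0,"claw":1},
  {"dx":0,"dy":0,"dz":0,"rx":0,"ry":0,"rz":0,"claw":1},
])

```text
t: 14.62
eef_pos: [488.6, -222.7, 106.2]
tcp_rot: [-3.139, -0.006, 1.394]
ft_force: [0.3, 1.5, -2.3]
opening: 0.415
```

```bash
python3 -c "
from meas import *
show(); plan(W(-82,0,106.8),79.9)"
```

```text
up frame [-83.7881  -0.7184] 106.24634261472643
t 14.62 pos [ 488.6 -222.7  106.2] rot [-179.84   -0.34   79.85] F [ 0.3  1.5 -2.3] op 0.415
 total d [-0.0022  0.0009 -0.0007] r [-0.0018 -0.0038 -0.0005] rows>= 0.04
```

Request:
arm_command([
  {"dx":-0.006,"dy":0.001,"dz":0,"rx":0,"ry":-0.0038,"rz":0,"claw":1},
  {"dx":0,"dy":0,"dz":0,"rx":0,"ry":0,"rz":0,"claw":1},
])

```text
t: 14.88
eef_pos: [488.0, -223.8, 105.7]
tcp_rot: [-3.136, -0.006, 1.393]
ft_force: [-0.1, 0.3, -3.1]
opening: 0.418
```

```bash
python3 -c "
from meas import *
show(); plan(W(-82,0,106.8),79.9)
o=look(7); show()
p,d,P=o['top']; H=hsv(p)
m=(H[...,0]>=12)&(H[...,0]<=35)&(H[...,1]>90)&(P[...,2]>145)&(P[...,2]<185)&(P[...,1]>-220)&(P[...,1]<-60)&(P[...,0]<620)
vv,uu=np.nonzero(m); q=np.array([up(ray('top',u,v,158)[:2]) for u,v in zip(uu,vv)]); print(len(q),'z',np.median(P[m][:,2]))
for s in np.arange(np.floor(q[:,0].min()/8)*8,q[:,0].max(),8):
    k=q[(q[:,0]>=s)&(q[:,0]<s+8)]; print(s,len(k),k[:,0].min(),k[:,1].min().round(1),k[:,1].max().round(1),((k[:,1].min()+k[:,1].max())/2).round(1))
save('s7.png',o['side'][0],7,(250,100,330,185)); save('t7.png',o['top'][0],5,(320,150,460,270))"
```

```text
up frame [-82.5388  -1.119 ] 105.68788880329924
t 14.88 pos [ 488.  -223.8  105.7] rot [-179.65   -0.33   79.8 ] F [-0.1  0.3 -3.1] op 0.418
 total d [-0.0007  0.0014 -0.0014] r [-0.0039 -0.0037 -0.0011] rows>= 0.05
up frame [-82.0879  -0.964 ] 105.7670925040967
461 z 156.74504052777877
-168.0 2 -160.23554098020387 -16.7 10.9 -2.9
-160.0 52 -159.94831134748944 -21.1 17.3 -1.9
-152.0 52 -151.99767769977007 -21.0 18.3 -1.3
-144.0 53 -143.92066810301324 -20.5 18.4 -1.0
-136.0 56 -135.9386078242348 -21.4 19.4 -1.0
-128.0 54 -127.86481947337202 -19.9 19.0 -0.5
-120.0 53 -119.8014095609736 -20.8 18.0 -1.4
-112.0 54 -111.74835808847199 -21.3 19.1 -1.1
-104.0 53 -103.72053112489483 -21.7 19.1 -1.3
-96.0 32 -95.67325072546684 -10.5 17.7 3.6
```

View pics/s7.png

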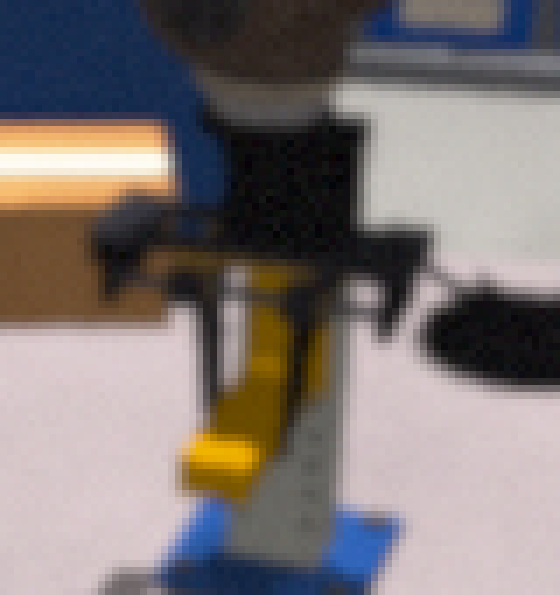

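View pics/t7.png

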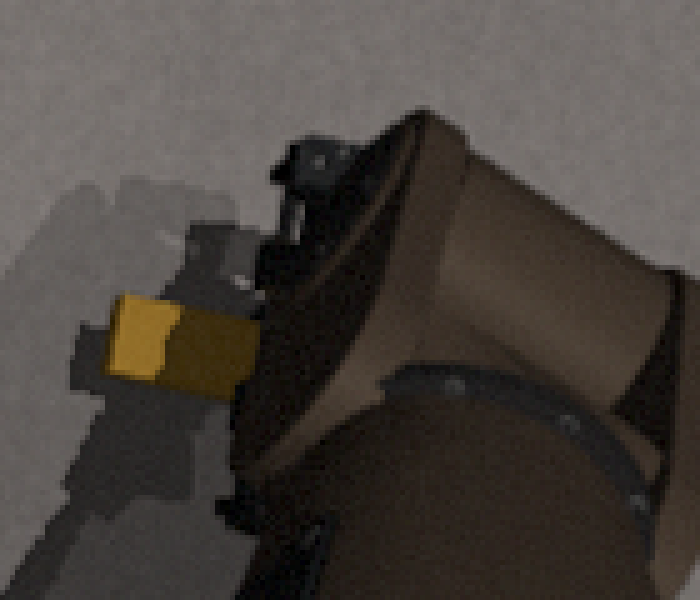

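Request:
arm_command([
  {"dx":-0.004,"dy":0.0014,"dz":-0.0016,"rx":-0.0039,"ry":-0.0037,"rz":0,"claw":1},
  {"dx":-0.002,"dy":0,"dz":0,"rx":0,"ry":0,"rz":0,"claw":1},
  {"dx":0,"dy":0,"dz":0,"rx":0,"ry":0,"rz":0,"claw":1},
])

```text
t: 15.35
eef_pos: [487.6, -223.9, 106.0]
tcp_rot: [-3.138, -0.008, 1.391]
ft_force: [0.6, 2.0, -2.8]
opening: 0.414
```

```bash
python3 -c "
from meas import *
show(); plan(W(-80,0,106.8),79.9)"
```

```text
up frame [-82.4376  -1.4525] 106.04625841274617
t 15.35 pos [ 487.6 -223.9  106. ] rot [-179.79   -0.46   79.72] F [ 0.6  2.  -2.8] op 0.414
 total d [-0.003   0.0018 -0.001 ] r [-0.0024 -0.0051 -0.002 ] rows>= 0.05
```

Request:
arm_command([
  {"dx":-0.003,"dy":0.0015,"dz":0.004,"rx":0,"ry":-0.003,"rz":0,"claw":1},
  {"dx":-0.002,"dy":0,"dz":0.004,"rx":0,"ry":0,"rz":0,"claw":1},
  {"dx":0,"dy":0,"dz":0,"rx":0,"ry":0,"rz":0,"claw":1},
])

```text
t: 15.72
eef_pos: [487.6, -224.1, 99.1]
tcp_rot: [-3.135, -0.009, 1.39]
ft_force: [-0.2, 0.2, -0.8]
opening: 0.419
```

```bash
python3 -c "
from meas import *
show(); plan(W(-80,0,97),79.9)"
```

```text
up frame [-82.1708  -1.4444] 99.09044677078555
t 15.72 pos [ 487.6 -224.1   99.1] rot [-179.62   -0.53   79.66] F [-0.2  0.2 -0.8] op 0.419
 total d [-0.0027  0.0018  0.0026] r [-0.0042 -0.0059 -0.0027] rows>= 0.06
```

Request:
arm_command([
  {"dx":-0.002,"dy":0.001,"dz":0.002,"rx":0,"ry":0,"rz":0,"claw":1},
  {"dx":0,"dy":0,"dz":0,"rx":0,"ry":0,"rz":0,"claw":1},
])

```text
t: 15.98
eef_pos: [488.1, -224.7, 97.6]
tcp_rot: [-3.134, -0.011, 1.39]
ft_force: [-0.3, 1.7, -0.5]
opening: 0.418
```

```bash
python3 -c "
from meas import *
show(); plan(W(-80,0,97),79.9)
o=look(8); show()
p,d,P=o['top']; H=hsv(p)
m=(H[...,0]>=12)&(H[...,0]<=35)&(H[...,1]>90)&(P[...,2]>130)&(P[...,2]<185)&(P[...,1]>-220)&(P[...,1]<-60)&(P[...,0]<620)
vv,uu=np.nonzero(m); q=np.array([up(ray('top',u,v,148)[:2]) for u,v in zip(uu,vv)]); print(len(q),'z',np.median(P[m][:,2]),q[:,0].min())
save('s8.png',o['side'][0],7,(250,100,330,185))"
```

```text
up frame [-81.7374  -0.8667] 97.59516748693032
t 15.97 pos [ 488.1 -224.7   97.6] rot [-179.59   -0.65   79.62] F [-0.3  1.7 -0.5] op 0.418
 total d [-0.0022  0.0011  0.0007] r [-0.0046 -0.0072 -0.0031] rows>= 0.08
up frame [-81.679   -0.8467] 97.66656464093212
483 z 147.9883560241741 -161.4794591659403
```

Request:
arm_command([
  {"dx":0,"dy":0,"dz":0,"rx":0,"ry":0,"rz":0,"claw":-0.3},
  {"dx":0,"dy":0,"dz":0,"rx":0,"ry":0,"rz":0,"claw":-0.3},
  {"dx":0,"dy":0,"dz":0,"rx":0,"ry":0,"rz":0,"claw":-0.3},
  {"dx":0,"dy":0,"dz":0,"rx":0,"ry":0,"rz":0,"claw":-0.3},
  {"dx":0,"dy":0,"dz":-0.03,"rx":0,"ry":0,"rz":0,"claw":-0.3},
  {"dx":0,"dy":0,"dz":-0.03,"rx":-0.004,"ry":-0.007,"rz":-0.003,"claw":-0.3},
  {"dx":0,"dy":0,"dz":0,"rx":0,"ry":0,"rz":0,"claw":1},
])

```text
t: 16.95
eef_pos: [488.6, -227.5, 147.1]
tcp_rot: [3.14, 0.002, 1.394]
ft_force: [-0.6, -0.3, -0.7]
opening: 0.592
```

```bash
python3 -c "
from meas import *
show(); plan(W(-53,0,128),79.9)
o=look(9); show()
p,d,P=o['top']; H=hsv(p)
m=(H[...,0]>=12)&(H[...,0]<=35)&(H[...,1]>90)&(P[...,2]>130)&(P[...,2]<185)&(P[...,1]>-220)&(P[...,1]<-60)&(P[...,0]<620)
vv,uu=np.nonzero(m); q=np.array([up(ray('top',u,v,148)[:2]) for u,v in zip(uu,vv)]); print(len(q),'z',np.median(P[m][:,2]),q[:,0].min())
save('s9.png',o['side'][0],7,(250,100,330,185))"
```

```text
up frame [-79.0891   0.1564] 147.1396629006879
t 16.95 pos [ 488.6 -227.5  147.1] rot [179.94   0.14  79.85] F [-0.6 -0.3 -0.7] op 0.592
 total d [-0.0326 -0.0002  0.024 ] r [ 0.0007  0.0016 -0.0005] rows>= 0.52
up frame [-79.3195  -0.6704] 145.47362384886668
482 z 143.79830577963963 -161.4794591659403
```

View pics/s9.png

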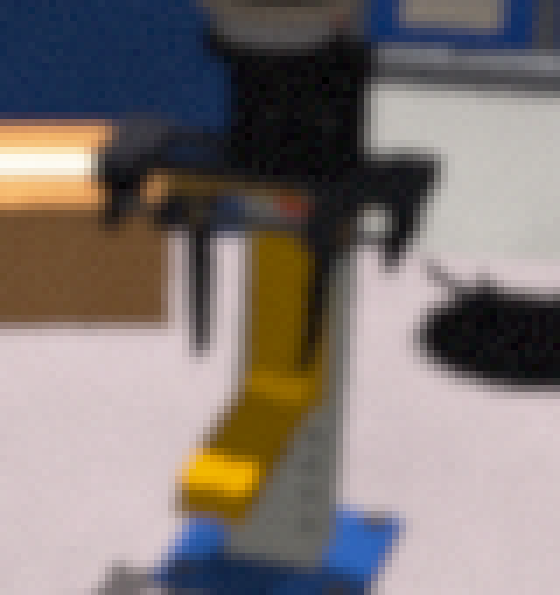

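Request:
arm_command([
  {"dx":-0.016,"dy":0.0008,"dz":0,"rx":0,"ry":0,"rz":0,"claw":1},
  {"dx":-0.016,"dy":0,"dz":0,"rx":0,"ry":0,"rz":0,"claw":1},
  {"dx":0,"dy":0,"dz":0,"rx":0,"ry":0,"rz":0,"claw":1},
  {"dx":0,"dy":0,"dz":0,"rx":0,"ry":0,"rz":0,"claw":1},
  {"dx":0,"dy":0,"dz":0,"rx":0,"ry":0,"rz":0,"claw":1},
  {"dx":0,"dy":0,"dz":0.03,"rx":0,"ry":0,"rz":0,"claw":1},
  {"dx":0,"dy":0,"dz":0,"rx":0,"ry":0,"rz":0,"claw":1},
])

```text
t: 17.92
eef_pos: [482.9, -254.0, 118.9]
tcp_rot: [-3.137, -0.0, 1.393]
ft_force: [1.1, 0.3, 0.4]
opening: 0.005
```

```bash
python3 -c "
from meas import *
show(); plan(W(-53,0,114),79.9)"
```

```text
up frame [-51.9262  -0.7956] 118.94067275086417
t 17.93 pos [ 482.9 -254.   118.9] rot [-179.74   -0.02   79.81] F [1.1 0.3 0.4] op 0.005
 total d [0.0013 0.001  0.0062] r [-0.0029 -0.0002 -0.001 ] rows>= 0.08
```

Request:
arm_command([
  {"dx":0,"dy":0,"dz":0.008,"rx":0,"ry":0,"rz":0,"claw":1},
  {"dx":0,"dy":0,"dz":0.005,"rx":0,"ry":0,"rz":0,"claw":1},
])

```text
t: 18.18
eef_pos: [483.6, -254.2, 109.6]
tcp_rot: [-3.139, 0.0, 1.393]
ft_force: [-1.8, 2.5, 11.4]
opening: 0.008
```

Request:
arm_command([
  {"dx":0,"dy":0,"dz":0.01,"rx":0,"ry":0,"rz":0,"claw":1},
])

```text
t: 18.3
eef_pos: [484.3, -254.4, 102.5]
tcp_rot: [-3.141, 0.001, 1.393]
ft_force: [0.8, 0.2, -0.2]
opening: 0.005
```

Request:
arm_command([
  {"dx":0,"dy":0,"dz":0.006,"rx":0,"ry":0,"rz":0,"claw":1},
  {"dx":0,"dy":0,"dz":0.005,"rx":0,"ry":0,"rz":0,"claw":1},
])

```text
t: 18.55
eef_pos: [485.5, -254.7, 95.9]
tcp_rot: [3.139, 0.002, 1.393]
ft_force: [-6.2, 10.6, 54.6]
opening: 0.006
```

Request:
arm_command([
  {"dx":0,"dy":0,"dz":0,"rx":0,"ry":0,"rz":0,"claw":1},
])

```text
t: 18.68
eef_pos: [486.0, -254.8, 97.0]
tcp_rot: [3.137, 0.003, 1.393]
ft_force: [-0.4, 0.7, -0.5]
opening: 0.005
```

Request:
arm_command([
  {"dx":0,"dy":0,"dz":-0.03,"rx":0,"ry":0,"rz":0,"claw":-1},
  {"dx":0,"dy":0,"dz":-0.07,"rx":0,"ry":0,"rz":0,"claw":-1},
  {"dx":0,"dy":0,"dz":-0.07,"rx":0,"ry":0,"rz":0,"claw":-1},
  {"dx":0.07,"dy":0,"dz":-0.01,"rx":0,"ry":0,"rz":0,"claw":-1},
  {"dx":0.075,"dy":0,"dz":0,"rx":0,"ry":0,"rz":0,"claw":-1},
  {"dx":0.075,"dy":0,"dz":0,"rx":0,"ry":0,"rz":0,"claw":-1},
  {"dx":0.075,"dy":0,"dz":0,"rx":0,"ry":0,"rz":0,"claw":-1},
  {"dx":0.075,"dy":0,"dz":0,"rx":0,"ry":0,"rz":0,"claw":-1},
  {"dx":0.075,"dy":0,"dz":0,"rx":0,"ry":0,"rz":0,"claw":-1},
])

```text
t: 19.8
eef_pos: [550.9, 102.2, 246.0]
tcp_rot: [3.133, 0.003, 1.386]
ft_force: [0.4, -0.9, -0.3]
opening: 0.894
```

```bash
python3 -c "
from meas import *
show(); plan((487.3,350.5,220),180)
o=look(10)
p,d,P=o['top']; H=hsv(p)
m=(H[...,0]>=12)&(H[...,0]<=35)&(H[...,1]>90)&(P[...,2]>110)&(P[...,2]<185)&(P[...,1]>-280)&(P[...,1]<-60)&(P[...,0]<620)
m2=m&(abs(P[...,2]-134)<5)
q=np.array([up(x) for x in P[m2][:,:2]]);Z=P[m2][:,2]
print(m2.sum(),'z fit',np.polyfit(q[:,0],Z,1),np.median(Z),q[:,0].min(),q[:,0].max(),cv2.minAreaRect(q.astype(np.float32)))
b=np.array([up(x) for x in P[m][:,:2]]); print('plate max z',P[m][:,2].max())
save('s10.png',o['side'][0],7,(250,100,330,185)); save('t10.png',o['top'][0],6,(340,180,460,270))"
```

```text
up frame [-414.5638    3.6081] 245.95255357727285
t 19.8 pos [550.9 102.2 246. ] rot [179.52   0.16  79.39] F [ 0.4 -0.9 -0.3] op 0.894
 total d [ 0.2905 -0.1355  0.0305] r [ 0.0024  0.0059 -1.1179] rows>= 9.4
697 z fit [  0.0182 133.5463] 131.78267129600385 -158.2035674349284 -24.111005017514984 ((-91.12162017822266, 2.160860061645508), (39.35613250732422, 134.2110137939453), 89.67135620117188)
plate max z 137.23931853624754
```

View pics/s10.png

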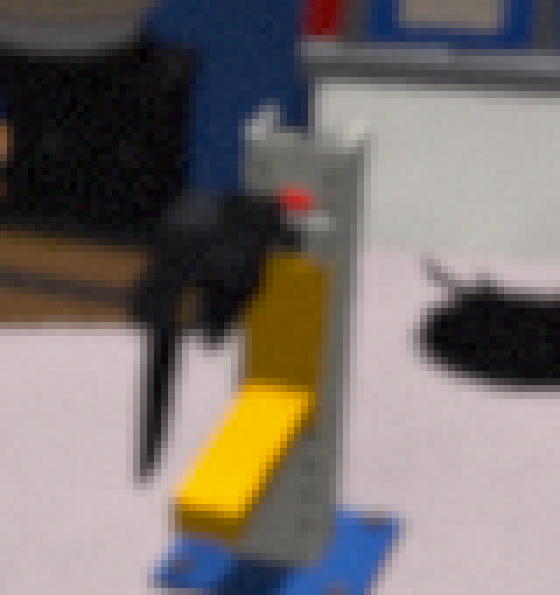

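View pics/t10.png

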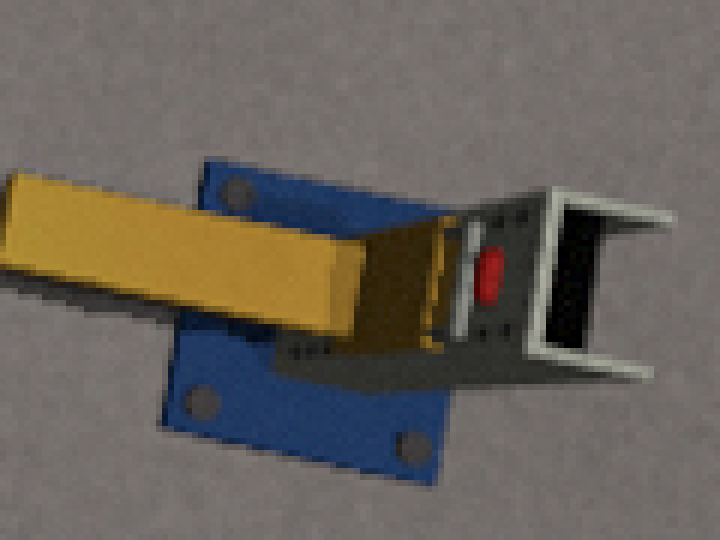

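Request:
arm_command([
  {"dx":0,"dy":0,"dz":0,"rx":0.0024,"ry":0.005,"rz":-0.112,"claw":-1},
  {"dx":0,"dy":0,"dz":0,"rx":0,"ry":0,"rz":-0.112,"claw":-1},
  {"dx":0,"dy":0,"dz":0,"rx":0,"ry":0,"rz":-0.112,"claw":-1},
  {"dx":0,"dy":0,"dz":0,"rx":0,"ry":0,"rz":-0.112,"claw":-1},
  {"dx":0,"dy":0,"dz":0,"rx":0,"ry":0,"rz":-0.112,"claw":-1},
  {"dx":0,"dy":0,"dz":0,"rx":0,"ry":0,"rz":-0.112,"claw":-1},
  {"dx":0,"dy":0,"dz":0,"rx":0,"ry":0,"rz":-0.112,"claw":-1},
  {"dx":0,"dy":0,"dz":0,"rx":0,"ry":0,"rz":-0.112,"claw":-1},
  {"dx":0,"dy":0,"dz":0,"rx":0,"ry":0,"rz":-0.112,"claw":-1},
  {"dx":0,"dy":0,"dz":0,"rx":0,"ry":0,"rz":-0.1,"claw":-1},
])

```text
t: 21.15
eef_pos: [550.1, 100.4, 244.7]
tcp_rot: [3.138, 0.002, -3.096]
ft_force: [0.1, 0.2, -0.4]
opening: 0.999
```

```bash
python3 -c "
from meas import *
plan((486.5,350.8,120),179.3)
p,d,P=load(10)['top'];H=hsv(p)
b=(H[...,0]>=100)&(H[...,0]<=130)&(H[...,1]>110)&(P[...,0]>420)&(P[...,0]<560)&(P[...,1]>300)&(P[...,1]<400)
print(cv2.minAreaRect(P[b][:,:2].astype(np.float32)))
r=P[b&(P[...,2]>50)]; print('rim y',r[:,1].min(),r[:,1].max(),'x',r[:,0].max())
save('t10b.png',p,8,(130,190,180,260))"
```

```text
t 21.15 pos [550.1 100.4 244.7] rot [ 179.82    0.14 -177.4 ] F [ 0.1  0.2 -0.4] op 0.999
 total d [0.0656 0.3158 0.1567] r [0.0021 0.0015 0.0366] rows>= 4.59
((487.1805419921875, 349.4048156738281), (57.540061950683594, 107.60418701171875), 88.81388092041016)
rim y 320.5119510307827 378.4514220115607 x 540.7312982926286
```

View pics/t10b.png

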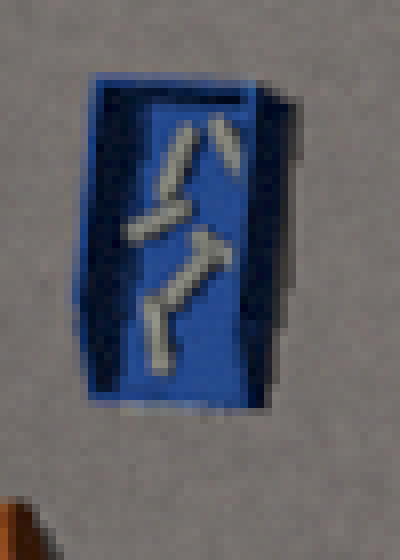

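Request:
arm_command([
  {"dx":0.013,"dy":0.063,"dz":0,"rx":0.002,"ry":0.0015,"rz":0.036,"claw":-1},
  {"dx":0.013,"dy":0.063,"dz":0,"rx":0,"ry":0,"rz":0,"claw":-1},
  {"dx":0.013,"dy":0.063,"dz":0,"rx":0,"ry":0,"rz":0,"claw":-1},
  {"dx":0.013,"dy":0.063,"dz":0,"rx":0,"ry":0,"rz":0,"claw":-1},
  {"dx":0.013,"dy":0.05,"dz":0,"rx":0,"ry":0,"rz":0,"claw":-1},
  {"dx":0,"dy":0,"dz":0.075,"rx":0,"ry":0,"rz":0,"claw":-1},
  {"dx":0,"dy":0,"dz":0.075,"rx":0,"ry":0,"rz":0,"claw":-1},
  {"dx":0,"dy":0,"dz":0,"rx":0,"ry":0,"rz":0,"claw":-1},
])

```text
t: 22.15
eef_pos: [498.4, 344.4, 122.7]
tcp_rot: [-3.141, 0.003, 3.129]
ft_force: [0.4, -0.5, 0.5]
opening: 0.999
```

```bash
python3 -c "
from meas import *
plan((486.5,350.3,60),179)"
```

```text
t 22.15 pos [498.4 344.4 122.7] rot [-179.99    0.15  179.26] F [ 0.4 -0.5  0.5] op 0.999
 total d [0.0152 0.0072 0.0783] r [-0.0001  0.0016  0.0029] rows>= 1.03
```

Request:
arm_command([
  {"dx":0.0152,"dy":0.0072,"dz":0.04,"rx":0,"ry":0.0016,"rz":0.003,"claw":-1},
  {"dx":0,"dy":0,"dz":0.035,"rx":0,"ry":0,"rz":0,"claw":-1},
  {"dx":0,"dy":0,"dz":0,"rx":0,"ry":0,"rz":0,"claw":-1},
])

```text
t: 22.52
eef_pos: [490.4, 350.9, 68.5]
tcp_rot: [3.138, 0.007, 3.122]
ft_force: [0.8, -0.6, 0.2]
opening: 0.995
```

```bash
python3 -c "
from meas import *
plan((486.5,350.3,-24),179)
o=look(11); save('s11.png',o['side'][0],6,(220,220,330,320))"
```

```text
t 22.52 pos [490.4 350.9  68.5] rot [179.8    0.39 178.89] F [ 0.8 -0.6  0.2] op 0.995
 total d [ 0.0057 -0.0013  0.1156] r [ 0.0023  0.0043 -0.0013] rows>= 1.48
```

View pics/s11.png

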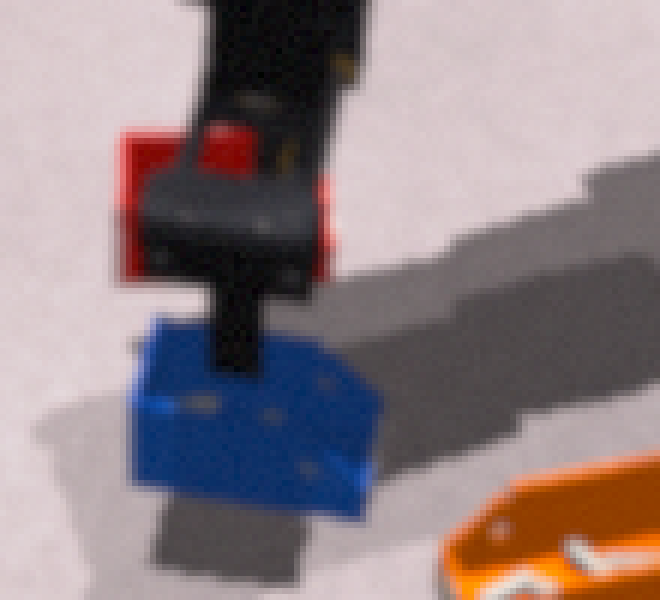

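Request:
arm_command([
  {"dx":0.0057,"dy":-0.0013,"dz":0.035,"rx":0.002,"ry":0.0043,"rz":-0.0013,"claw":-1},
  {"dx":0,"dy":0,"dz":0.035,"rx":0,"ry":0,"rz":0,"claw":-1},
  {"dx":0,"dy":0,"dz":0.025,"rx":0,"ry":0,"rz":0,"claw":-1},
  {"dx":0,"dy":0,"dz":0,"rx":0,"ry":0,"rz":0,"claw":-1},
])

```text
t: 23.12
eef_pos: [492.5, 352.8, 1.6]
tcp_rot: [3.133, 0.014, 3.123]
ft_force: [0.3, -0.1, -0.2]
opening: 1.001
```

```bash
python3 -c "
from meas import *
plan((486.5,350.3,-24),179)"
```

```text
t 23.12 pos [492.5 352.8   1.6] rot [179.51   0.8  178.95] F [ 0.3 -0.1 -0.2] op 1.001
 total d [ 0.0079 -0.0036  0.0319] r [ 0.0055  0.0089 -0.0005] rows>= 0.42
```

Request:
arm_command([
  {"dx":0.0079,"dy":-0.0036,"dz":0.015,"rx":0.0055,"ry":0.0089,"rz":0,"claw":-1},
  {"dx":0,"dy":0,"dz":0,"rx":0,"ry":0,"rz":0,"claw":-1},
  {"dx":0,"dy":0,"dz":0.015,"rx":0,"ry":0,"rz":0,"claw":-1},
  {"dx":0,"dy":0,"dz":0,"rx":0,"ry":0,"rz":0,"claw":-1},
])

```text
t: 23.62
eef_pos: [487.8, 350.8, -20.1]
tcp_rot: [3.14, 0.003, 3.123]
ft_force: [0.3, -0.6, 0.1]
opening: 1.0
```

```bash
python3 -c "
from meas import *
plan((486.5,350.3,-24),179)"
```

```text
t 23.62 pos [487.8 350.8 -20.1] rot [179.89   0.2  178.94] F [ 0.3 -0.6  0.1] op 1.0
 total d [ 0.0016 -0.0007  0.0048] r [ 0.0012  0.0022 -0.0006] rows>= 0.07
```

Request:
arm_command([
  {"dx":0.0016,"dy":-0.0007,"dz":0.004,"rx":0.001,"ry":0.002,"rz":0,"claw":1},
  {"dx":0,"dy":0,"dz":0,"rx":0,"ry":0,"rz":0,"claw":1},
  {"dx":0,"dy":0,"dz":0,"rx":0,"ry":0,"rz":0,"claw":1},
  {"dx":0,"dy":0,"dz":0,"rx":0,"ry":0,"rz":0,"claw":1},
  {"dx":0,"dy":0,"dz":0,"rx":0,"ry":0,"rz":0,"claw":1},
  {"dx":0,"dy":0,"dz":0,"rx":0,"ry":0,"rz":0,"claw":1},
  {"dx":0,"dy":0,"dz":0,"rx":0,"ry":0,"rz":0,"claw":1},
])

```text
t: 24.5
eef_pos: [486.6, 350.4, -23.3]
tcp_rot: [3.141, 0.0, 3.123]
ft_force: [0.4, -0.0, -0.7]
opening: 0.587
```

```bash
python3 -c "
from meas import *
plan((486.5,350.3,140),179)"
```

```text
t 24.5 pos [486.6 350.4 -23.3] rot [179.97   0.03 178.95] F [ 0.4 -0.  -0.7] op 0.587
 total d [ 0.0001 -0.0001 -0.2041] r [ 0.0003  0.0003 -0.0005] rows>= 2.61
```

Request:
arm_command([
  {"dx":0,"dy":0,"dz":-0.03,"rx":0,"ry":0,"rz":0,"claw":1},
  {"dx":0,"dy":0,"dz":-0.06,"rx":0,"ry":0,"rz":0,"claw":1},
  {"dx":0,"dy":0,"dz":-0.07,"rx":0,"ry":0,"rz":0,"claw":1},
  {"dx":0,"dy":0,"dz":-0.06,"rx":0,"ry":0,"rz":0,"claw":1},
  {"dx":0,"dy":0,"dz":0,"rx":0,"ry":0,"rz":0.11,"claw":1},
  {"dx":0,"dy":0,"dz":0,"rx":0,"ry":0,"rz":0.11,"claw":1},
  {"dx":0,"dy":0,"dz":0,"rx":0,"ry":0,"rz":0.11,"claw":1},
  {"dx":0,"dy":0,"dz":0,"rx":0,"ry":0,"rz":0.11,"claw":1},
  {"dx":0,"dy":0,"dz":0,"rx":0,"ry":0,"rz":0.11,"claw":1},
  {"dx":0,"dy":0,"dz":0,"rx":0,"ry":0,"rz":0.11,"claw":1},
])

```text
t: 25.75
eef_pos: [484.8, 349.1, 157.3]
tcp_rot: [-3.138, 0.0, 2.054]
ft_force: [-0.5, -0.4, -1.4]
opening: 0.59
```

Request:
arm_command([
  {"dx":0,"dy":0,"dz":0,"rx":0,"ry":0,"rz":0.11,"claw":1},
  {"dx":0,"dy":0,"dz":0,"rx":0,"ry":0,"rz":0.11,"claw":1},
  {"dx":0,"dy":0,"dz":0,"rx":0,"ry":0,"rz":0.11,"claw":1},
  {"dx":0,"dy":0,"dz":0,"rx":0,"ry":0,"rz":0.08,"claw":1},
  {"dx":0,"dy":0,"dz":0,"rx":0,"ry":0,"rz":0,"claw":1},
])

```text
t: 26.38
eef_pos: [483.7, 348.4, 156.3]
tcp_rot: [-3.136, 0.004, 1.388]
ft_force: [-0.6, 0.1, -1.8]
opening: 0.59
```

```bash
python3 -c "
from meas import *
p,d,P=load(10)['top']; H=hsv(p)
m=(H[...,0]>=12)&(H[...,0]<=35)&(H[...,1]>90)&(abs(P[...,2]-133)<8)&(P[...,1]>-290)&(P[...,1]<-60)&(P[...,0]<620)
vv,uu=np.nonzero(m); q=np.array([up(ray('top',u,v,132)[:2]) for u,v in zip(uu,vv)]); c=[]
for s in np.arange(-155,-30,10):
    k=q[(q[:,0]>=s)&(q[:,0]<s+10)]; c.append((s+5,(k[:,1].min()+k[:,1].max())/2)); 
c=np.array(c); print(c.round(1).tolist()); print('slope deg',np.degrees(np.polyfit(c[:,0],c[:,1],1)[0]),'y at -63',np.polyval(np.polyfit(c[:,0],c[:,1],1),-63))
show(); plan(W(-80,1,150),79.9)"
```

```text
[[-150.0, 1.9], [-140.0, 2.0], [-130.0, 2.0], [-120.0, 2.1], [-110.0, 1.7], [-100.0, 2.0], [-90.0, 1.8], [-80.0, 1.4], [-70.0, 1.7], [-60.0, 1.4], [-50.0, 1.5], [-40.0, 1.3], [-30.0, 1.4]]
slope deg -0.34609460777133344 y at -63 1.5524963643293235
up frame [-645.174  -105.7262] 156.2741662525685
t 26.38 pos [483.7 348.4 156.3] rot [-179.69    0.25   79.52] F [-0.6  0.1 -1.8] op 0.59
 total d [-0.7055  0.1382  0.0102] r [-0.0034  0.0028 -0.0043] rows>= 9.2
```

Request:
arm_command([
  {"dx":-0.07,"dy":0.0137,"dz":0,"rx":-0.0034,"ry":0.0028,"rz":0,"claw":1},
  {"dx":-0.07,"dy":0.0137,"dz":0,"rx":0,"ry":0,"rz":0,"claw":1},
  {"dx":-0.07,"dy":0.0137,"dz":0,"rx":0,"ry":0,"rz":0,"claw":1},
  {"dx":-0.07,"dy":0.0137,"dz":0,"rx":0,"ry":0,"rz":0,"claw":1},
  {"dx":-0.07,"dy":0.0137,"dz":0,"rx":0,"ry":0,"rz":0,"claw":1},
  {"dx":-0.07,"dy":0.0137,"dz":0,"rx":0,"ry":0,"rz":0,"claw":1},
  {"dx":-0.07,"dy":0.0137,"dz":0,"rx":0,"ry":0,"rz":0,"claw":1},
  {"dx":-0.06,"dy":0.0137,"dz":0,"rx":0,"ry":0,"rz":0,"claw":1},
  {"dx":-0.05,"dy":0.0137,"dz":0,"rx":0,"ry":0,"rz":0,"claw":1},
  {"dx":0,"dy":0,"dz":0,"rx":0,"ry":0,"rz":0,"claw":1},
])

```text
t: 27.62
eef_pos: [500.2, -156.2, 156.3]
tcp_rot: [3.139, -0.0, 1.425]
ft_force: [0.3, -0.1, -2.5]
opening: 0.587
```

```bash
python3 -c "
from meas import *
show(); plan(W(-80,1.8,135),79.55)"
```

```text
up frame [-151.2291   -0.946 ] 156.2897727653303
t 27.62 pos [ 500.2 -156.2  156.3] rot [179.87  -0.    81.65] F [ 0.3 -0.1 -2.5] op 0.587
 total d [-0.0891  0.0007  0.0266] r [ 0.0014 -0.0001  0.0233] rows>= 1.19
```

Request:
arm_command([
  {"dx":-0.03,"dy":0.0007,"dz":0,"rx":0,"ry":0,"rz":0.0233,"claw":1},
  {"dx":-0.03,"dy":0,"dz":0.013,"rx":0,"ry":0,"rz":0,"claw":1},
  {"dx":-0.028,"dy":0,"dz":0.013,"rx":0,"ry":0,"rz":0,"claw":1},
  {"dx":0,"dy":0,"dz":0,"rx":0,"ry":0,"rz":0,"claw":1},
])

```text
t: 28.12
eef_pos: [488.2, -224.8, 134.9]
tcp_rot: [3.141, -0.001, 1.399]
ft_force: [-0.6, 1.3, -2.1]
opening: 0.584
```

```bash
python3 -c "
from meas import *
show(); plan(W(-80,1.8,113),79.55)
o=look(12); save('s12.png',o['side'][0],7,(250,100,330,185)); save('t12.png',o['top'][0],5,(320,150,460,270))"
```

```text
up frame [-81.5996  -0.7345] 134.88106916785492
t 28.12 pos [ 488.2 -224.8  134.9] rot [179.94  -0.07  80.14] F [-0.6  1.3 -2.1] op 0.584
 total d [-0.002   0.0031  0.0274] r [ 0.0006 -0.0007  0.0065] rows>= 0.35
```

View pics/s12.png

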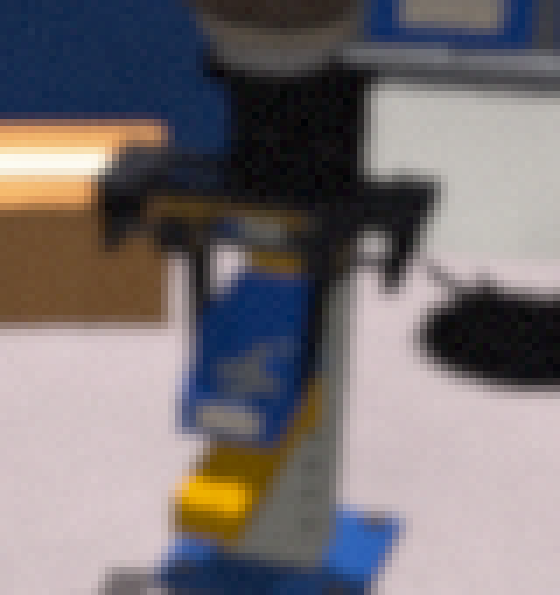

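View pics/t12.png

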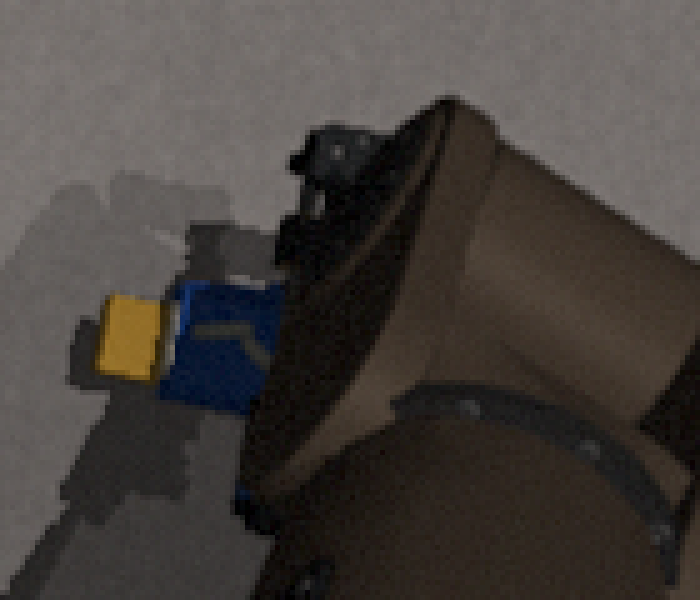

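Request:
arm_command([
  {"dx":0,"dy":0.003,"dz":0.012,"rx":0,"ry":0,"rz":0.0065,"claw":1},
  {"dx":0,"dy":0,"dz":0.01,"rx":0,"ry":0,"rz":0,"claw":1},
  {"dx":0,"dy":0,"dz":0,"rx":0,"ry":0,"rz":0,"claw":1},
])

```text
t: 28.6
eef_pos: [491.8, -222.3, 117.3]
tcp_rot: [3.139, -0.001, 1.391]
ft_force: [0.7, -0.5, -1.6]
opening: 0.583
```

```bash
python3 -c "
from meas import *
show(); plan(W(-63,1.8,112),79.55)"
```

```text
up frame [-84.7542   2.3525] 117.34560265167602
t 28.6 pos [ 491.8 -222.3  117.3] rot [179.86  -0.06  79.72] F [ 0.7 -0.5 -1.6] op 0.583
 total d [-0.0272 -0.0006  0.0067] r [ 0.0016 -0.0006  0.0019] rows>= 0.36
```

Request:
arm_command([
  {"dx":-0.01,"dy":-0.0006,"dz":0.004,"rx":0,"ry":0,"rz":0.002,"claw":1},
  {"dx":-0.01,"dy":0,"dz":0,"rx":0,"ry":0,"rz":0,"claw":1},
  {"dx":-0.003,"dy":0,"dz":0,"rx":0,"ry":0,"rz":0,"claw":1},
  {"dx":0,"dy":0,"dz":0,"rx":0,"ry":0,"rz":0,"claw":1},
])

```text
t: 29.1
eef_pos: [487.9, -240.4, 114.1]
tcp_rot: [3.139, -0.003, 1.388]
ft_force: [3.2, 5.1, -1.7]
opening: 0.588
```

```bash
python3 -c "
from meas import *
show(); plan(W(-63,1.8,111),79.55)"
```

```text
up frame [-66.244    1.7344] 114.11029035151917
t 29.1 pos [ 487.9 -240.4  114.1] rot [179.86  -0.19  79.5 ] F [ 3.2  5.1 -1.7] op 0.588
 total d [-0.0041  0.0001  0.0039] r [ 0.0015 -0.0022 -0.0006] rows>= 0.07
```

Request:
arm_command([
  {"dx":0,"dy":0,"dz":0.004,"rx":0,"ry":0,"rz":0,"claw":1},
  {"dx":0,"dy":0,"dz":0,"rx":0,"ry":0,"rz":0,"claw":1},
])

```text
t: 29.35
eef_pos: [487.8, -240.0, 111.1]
tcp_rot: [3.139, -0.005, 1.387]
ft_force: [0.7, 2.8, -3.0]
opening: 0.589
```

```bash
python3 -c "
from meas import *
show(); plan(W(-63,1.8,111),79.55)"
```

```text
up frame [-66.589    1.5797] 111.06748176047212
t 29.35 pos [ 487.8 -240.   111.1] rot [179.87  -0.26  79.47] F [ 0.7  2.8 -3. ] op 0.589
 total d [-0.0045  0.0003  0.0001] r [ 0.0014 -0.0029 -0.0009] rows>= 0.06
```

Request:
arm_command([
  {"dx":-0.001,"dy":0,"dz":0.003,"rx":0,"ry":0,"rz":0,"claw":1},
  {"dx":0,"dy":0,"dz":0,"rx":0,"ry":0,"rz":0,"claw":1},
])

```text
t: 29.6
eef_pos: [488.2, -240.4, 109.9]
tcp_rot: [3.138, -0.005, 1.387]
ft_force: [0.5, 1.5, -3.4]
opening: 0.589
```

```bash
python3 -c "
from meas import *
show(); plan(W(-63,1.8,111),79.55)"
```

```text
up frame [-66.2393   2.0502] 109.92805295042047
t 29.6 pos [ 488.2 -240.4  109.9] rot [179.78  -0.28  79.46] F [ 0.5  1.5 -3.4] op 0.589
 total d [-0.004  -0.0003 -0.0014] r [ 0.0025 -0.0031 -0.001 ] rows>= 0.05
```

Request:
arm_command([
  {"dx":-0.001,"dy":0,"dz":0.003,"rx":0,"ry":0,"rz":0,"claw":1},
  {"dx":0,"dy":0,"dz":0,"rx":0,"ry":0,"rz":0,"claw":1},
])

```text
t: 29.85
eef_pos: [488.7, -240.6, 108.9]
tcp_rot: [3.136, -0.006, 1.387]
ft_force: [0.2, 2.6, -2.5]
opening: 0.586
```

```bash
python3 -c "
from meas import *
show(); plan(W(-63,1.8,108),79.55)"
```

```text
up frame [-66.2087   2.5018] 108.85964318382088
t 29.85 pos [ 488.7 -240.6  108.9] rot [179.68  -0.33  79.45] F [ 0.2  2.6 -2.5] op 0.586
 total d [-0.004  -0.0009  0.001 ] r [ 0.0035 -0.0037 -0.0011] rows>= 0.05
```

Request:
arm_command([
  {"dx":0,"dy":-0.0005,"dz":0.001,"rx":0,"ry":0,"rz":0,"claw":1},
  {"dx":0,"dy":0,"dz":0,"rx":0,"ry":0,"rz":0,"claw":-1},
  {"dx":0,"dy":0,"dz":0,"rx":0,"ry":0,"rz":0,"claw":-1},
  {"dx":0,"dy":0,"dz":0,"rx":0,"ry":0,"rz":0,"claw":-1},
  {"dx":0,"dy":0,"dz":0,"rx":0,"ry":0,"rz":0,"claw":-1},
])

```text
t: 30.48
eef_pos: [488.6, -241.9, 108.5]
tcp_rot: [3.134, -0.004, 1.386]
ft_force: [0.1, -0.3, -0.8]
opening: 0.95
```

Request:
arm_command([
  {"dx":0,"dy":0,"dz":-0.02,"rx":0,"ry":0,"rz":0,"claw":-1},
  {"dx":0,"dy":0,"dz":-0.05,"rx":0,"ry":0,"rz":0,"claw":-1},
  {"dx":0,"dy":0,"dz":-0.06,"rx":0,"ry":0,"rz":0,"claw":-1},
  {"dx":0.06,"dy":0,"dz":-0.02,"rx":0,"ry":0,"rz":0,"claw":-1},
  {"dx":0.075,"dy":0,"dz":0,"rx":0,"ry":0,"rz":0,"claw":-1},
  {"dx":0.075,"dy":0,"dz":0,"rx":0,"ry":0,"rz":0,"claw":-1},
  {"dx":0.07,"dy":0,"dz":0,"rx":0,"ry":0,"rz":0,"claw":-1},
  {"dx":0.06,"dy":0,"dz":0,"rx":0,"ry":0,"rz":0,"claw":-1},
])

```text
t: 31.48
eef_pos: [539.6, 29.4, 242.3]
tcp_rot: [3.126, -0.004, 1.38]
ft_force: [1.0, 0.4, 0.5]
opening: 1.001
```

```bash
python3 -c "
from meas import *
show()
o=look(13); save('s13.png',o['side'][0],7,(250,100,330,185)); save('t13.png',o['top'][0],6,(340,180,460,270))
p,d,P=o['top']; H=hsv(p)
b=(H[...,0]>=100)&(H[...,0]<=130)&(H[...,1]>110)&(P[...,2]>125)&(P[...,2]<200)&(P[...,1]>-330)&(P[...,1]<-130)&(P[...,0]>400)&(P[...,0]<580)
q=np.array([[*up(x[:2]),x[2]] for x in P[b]]); print(len(q),q.min(0),q.max(0))
r=q[q[:,2]>180]; print('rim',r.min(0),r.max(0),np.median(r[:,2]),cv2.minAreaRect(r[:,:2].astype(np.float32)))
f=q[(q[:,2]<140)]; print('floor',np.median(f[:,2]) if len(f) else '')
m=(H[...,0]>=12)&(H[...,0]<=35)&(H[...,1]>90)&(P[...,2]>110)&(P[...,2]<140)&(P[...,1]>-280)&(P[...,1]<-60)&(P[...,0]<620)
q=np.array([[*up(x[:2]),x[2]] for x in P[m]]);print('arm',q.min(0),q.max(0),np.median(q,0))
"
```

```text
up frame [-340.9242    5.2519] 242.33924200741694
1033 [-119.3984  -25.9704  128.947 ] [  0.5411  30.9963 192.4767]
rim [-93.6023 -25.8837 180.0494] [ -8.3709  30.9963 192.4767] 186.97339255526913 ((-51.1710205078125, 2.357736587524414), (56.5313835144043, 85.42903900146484), 89.3946533203125)
floor 135.49911308892615
arm [-158.4834  -16.862   110.4123] [-118.5654   23.1218  135.3948] [-139.2757    1.3831  129.6911]
```

View pics/s13.png

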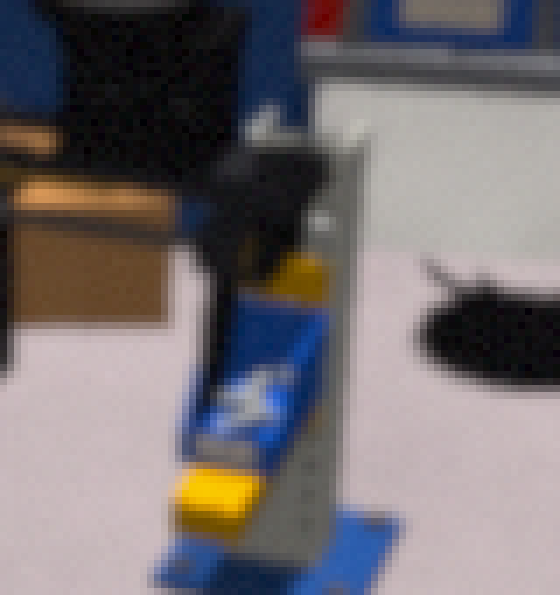

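View pics/t13.png

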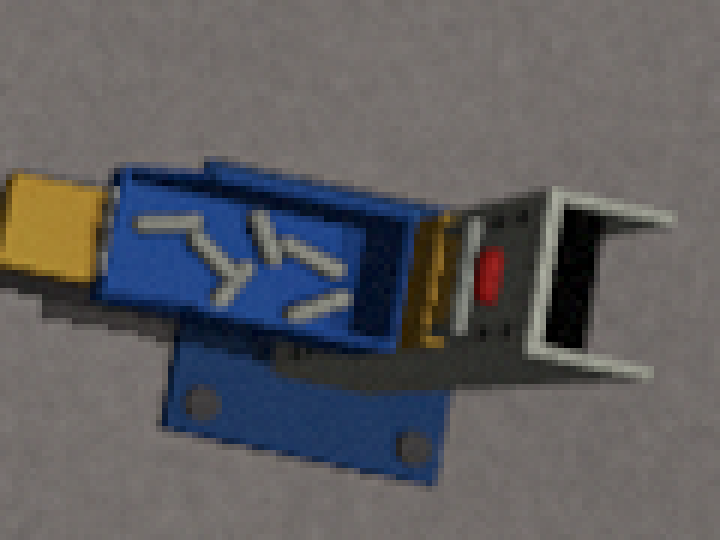

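Request:
arm_command([
  {"dx":0.06,"dy":0,"dz":0,"rx":0,"ry":0,"rz":0,"claw":-1},
  {"dx":0,"dy":0,"dz":0,"rx":0,"ry":0,"rz":0,"claw":-1},
  {"dx":0,"dy":0,"dz":0,"rx":0,"ry":0,"rz":0,"claw":-1},
])

```text
t: 31.95
eef_pos: [548.8, 78.5, 244.9]
tcp_rot: [3.124, -0.004, 1.384]
ft_force: [-0.1, 0.0, 0.3]
opening: 1.0
```

```bash
python3 -c "
from meas import *
o=look(14)
for t in (0,14):
  p,d,P=load(t)['side'];H=hsv(p)
  for nm,lo,hi,x0,x1,y0,y1 in (('red',0,6,450,600,160,270),('spray',45,85,650,780,-40,60)):
    b=(H[...,0]>=lo)&(H[...,0]<=hi)&(H[...,1]>110)&(P[...,0]>x0)&(P[...,0]<x1)&(P[...,1]>y0)&(P[...,1]<y1)
    print(t,nm,b.sum(),np.median(P[b],0).round(1) if b.any() else '')
p,d,P=o['top']; H=hsv(p)
b=(H[...,0]>=100)&(H[...,0]<=130)&(H[...,1]>110)&(P[...,2]>125)&(P[...,2]<200)&(P[...,1]>-330)&(P[...,1]<-130)&(P[...,0]>400)&(P[...,0]<580)
q=np.array([[*up(x[:2]),x[2]] for x in P[b]]); r=q[q[:,2]>180]; print('rim',r.min(0),r.max(0),q.min(0))
save('s14.png',o['side'][0],1.5); save('t14.png',o['top'][0],1.5)"
```

```text
0 red 718 [528.7 232.1  27.4]
0 spray 190 [718.7   6.9  67. ]
14 red 745 [529.  230.7  28. ]
14 spray 188 [719.4   7.6  67.7]
rim [-96.1653 -25.9859 180.0131] [ -9.0614  30.9603 192.5606] [-119.6693  -26.0395  128.5523]
```

View pics/s14.png

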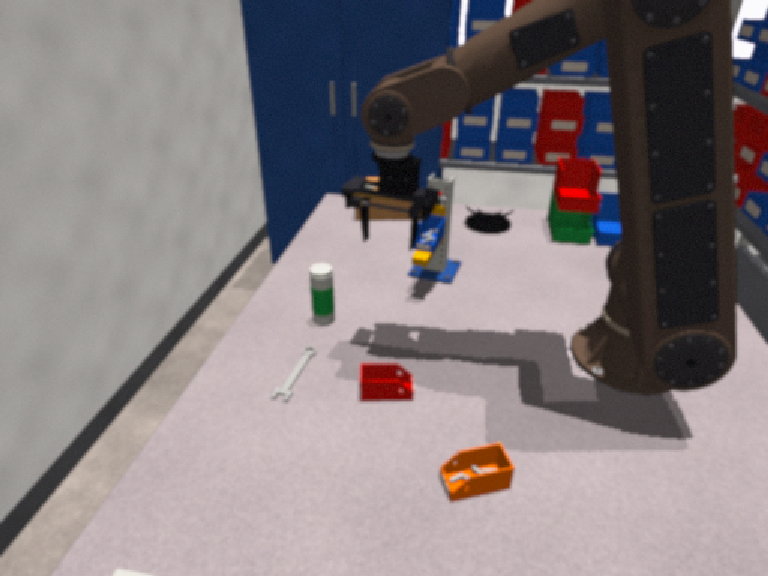

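View pics/t14.png

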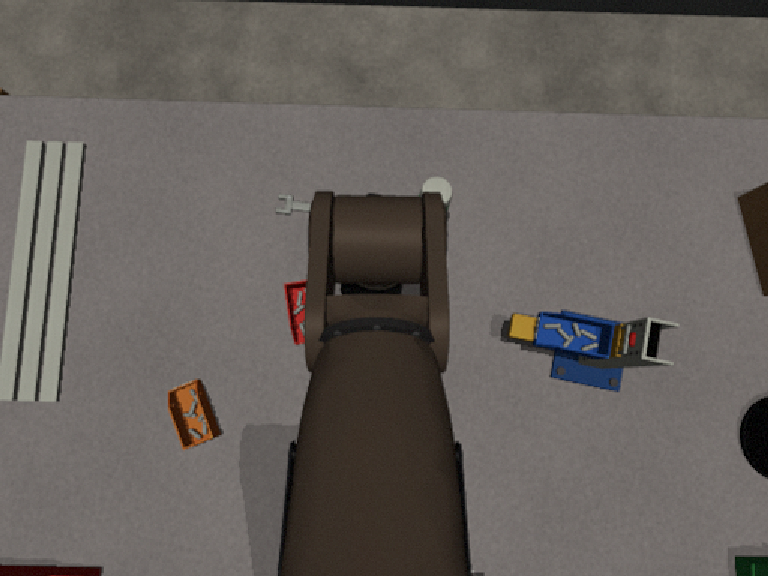

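```bash
python3 -c "
from cell import env
print(env.job_done()); print(env.state()['t'])"
```

```text
the job is handed in; nothing more can be done
None
the job is handed in; nothing more can be done
```

The bracket is locked under the red catch and the blue bin stands on its arm against the plate. I handed the job in at about 32 s of the 72 s, and it reported no verdict.

**What I did:** I gripped the bracket by its arm, hooked it into the two slots at about 24 mm above home, let it hang on the catch, and let go. I then pressed it down with the shut fingers: the force reached about 11 N, fell to zero at the snap, and briefly hit 55 N when the bracket bottomed out. The bin went on with its low front facing out, was slid back until it touched the plate, and was released.

**Last checks:**
- **Bracket:** the top bar is below the red catch, which looks sprung out, judged from the picture only. The top of the arm is at about 133.5 mm near the plate (134 mm expected), and the arm nods forward by about 1°. It sits about 1.5 mm off the upright's middle line.
- **Bin:** its rear is about 1 mm from the plate and it is about 1 mm off the arm's middle line. It is turned less than 1°.
- **Other things:** the red bin and the spray can measured within 2 mm of where they started. I checked the wrench only by eye.

**What disagreed:** the camera showed the finger tips about 35 mm higher than the reported tool height. My first grasp therefore closed in the air above the bracket's arm, without touching anything. I corrected for this offset in every later move.

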